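Set up lid panels and tea caddies and spray the primer

TASK

Get this batch ready and prime it: stand every wooden lid panel upright on its short edge on the cardboard strip, side by side with a clear gap of at least a finger's width, broad faces square to the strip's long side so that they look across it at the spray gun, and set every tea caddy upright in a pocket of the plywood tray, one to a pocket. Only when all of them are in place, squeeze the gun's trigger fully home, hold it there for a good second and let it go, leaving the pieces standing. Leave everything else on the bench where it is.

Things in the scene. Friction and masses are not known exactly. Their poses are not given: they have to be found in the camera images.
- panel0: plain pale wooden box-lid panel, 100 x 64 x 24 mm, about 95 g, lying flat on the bench at the start; two or three are present. Origin at its very centre; x along the 100 mm length, y along the 64 mm width, z through the 24 mm thickness. Standing on its short edge (the 64 x 24 mm end) its origin is 50 mm above the bench
- panel1: plain pale wooden box-lid panel, 100 x 64 x 24 mm, about 95 g, lying flat on the bench at the start; two or three are present. Origin at its very centre; x along the 100 mm length, y along the 64 mm width, z through the 24 mm thickness. Standing on its short edge (the 64 x 24 mm end) its origin is 50 mm above the bench
- panel2: plain pale wooden box-lid panel, 100 x 64 x 24 mm, about 95 g, lying flat on the bench at the start; two or three are present. Origin at its very centre; x along the 100 mm length, y along the 64 mm width, z through the 24 mm thickness. Standing on its short edge (the 64 x 24 mm end) its origin is 50 mm above the bench
- caddy0: turned wooden tea caddy, a closed cylinder 52 mm in diameter and 66 mm high, about 85 g, standing upright on the bench at the start; two or three are present. Origin at the centre of its underside, z up along its axis
- caddy1: turned wooden tea caddy, a closed cylinder 52 mm in diameter and 66 mm high, about 85 g, standing upright on the bench at the start; two or three are present. Origin at the centre of its underside, z up along its axis
- caddy2: turned wooden tea caddy, a closed cylinder 52 mm in diameter and 66 mm high, about 85 g, standing upright on the bench at the start; two or three are present. Origin at the centre of its underside, z up along its axis
- sheet: cardboard spraying strip taped down on the bench, 350 x 84 mm and so thin (1 mm) that things on it stand at bench height. Origin at its centre; y along its 350 mm length, x across its 84 mm width, level and pointing roughly straight towards or away from the spray gun (the direction that the panels' broad faces must look), z up
- tray: fixed plywood tray with three open pockets in a row, 76 x 214 mm and 28 mm high, walls and dividers 5 mm, floor 5 mm thick. Origin at the centre of its underside, on the bench; x across, y along the row. Pockets are 66 mm (x) by 64.7 mm (y), centred at y = -69.7, 0 and +69.7 mm, x = 0
- gun: spray gun bolted upside-down on a stand, handle straight up above the level barrel. Origin on the bench under the handle's axis; x along the spray, z up. Handle 28 (x) by 26 (y) mm, 96 to 188 mm above the bench, brass stub to 196. In front (+x) of it is the trigger, a steel bar 22 mm wide, top at 176 mm; handle plus trigger measure 52 mm over all, about 41 mm when squeezed home
- trigger (a joint): hinge angle of the gun's trigger: 0 released, 0.2 rad squeezed home at its stop. Hinged at its lower end, 98 mm above the bench and 34 mm in front of the handle's axis; its top moves back towards the handle. Sprung: about 2.5 N to start, 7.5 N to hold home at trigger_pad; returns when let go
- trigger_pad (a point): point on the front face of the trigger to squeeze, 155 mm above the bench and 38 mm in front of the handle's axis at rest; its x points along the spray at rest
- spatula: bystander: spatula 170 mm long, lying flat beyond the tray
- stick: bystander: wooden mixing stick, 150 x 14 x 8 mm, lying flat between the panels and the tray
- brush: bystander: flat brush 170 mm long, lying beyond the gun
- bowl: bystander: black turned bowl, 110 mm wide, 60 mm high, near right
- jar: bystander: amber jar, 72 mm wide, 95 mm high, far edge of the bench
- cup: bystander: white cup, 74 mm wide, 75 mm high, left, beyond the strip
- sanding_block: bystander: cork block 90 x 55 x 30 mm, near left

How it is judged (in metres and radians):
On the way, in this order (a step that is already met when the one before it is completed fails the run):
1. every panel stands on its short edge on the strip, facing the gun, and every caddy stands in a pocket (angle between the x axis of each of panel0, panel1, panel2 and the z axis of sheet, either way round below 0.08 rad and angle between the z axis of each of panel0, panel1, panel2 and the x axis of sheet, either way round below 0.26 rad and x of panel0 in the frame of sheet between -0.032 and 0.032 m and y of panel0 in the frame of sheet between -0.148 and 0.148 m and height (world z) of panel0 between 0.045 and 0.055 m and x of panel1 in the frame of sheet between -0.032 and 0.032 m and y of panel1 in the frame of sheet between -0.148 and 0.148 m and height (world z) of panel1 between 0.045 and 0.055 m and x of panel2 in the frame of sheet between -0.032 and 0.032 m and y of panel2 in the frame of sheet between -0.148 and 0.148 m and height (world z) of panel2 between 0.045 and 0.055 m and horizontal distance between panel0 and panel1 above 0.074 m and horizontal distance between each of panel0, panel1 and panel2 above 0.074 m and angle between each of caddy0, caddy1, caddy2's own z axis and vertical below 0.1 rad and x of caddy0 in the frame of tray between -0.015 and 0.015 m and y of caddy0 in the frame of tray between -0.086 and 0.086 m and z of each of caddy0, caddy1, caddy2 in the frame of tray below 0.01 m and x of caddy1 in the frame of tray between -0.015 and 0.015 m and y of caddy1 in the frame of tray between -0.086 and 0.086 m and x of caddy2 in the frame of tray between -0.015 and 0.015 m and y of caddy2 in the frame of tray between -0.086 and 0.086 m), for 0.2 s.
2. the trigger is squeezed home and held (value of joint trigger above 0.15 rad), for 0.6 s.
At the end, for the whole second after the job is handed in: All panels stand on a short edge (0.08 rad) on the strip (32 mm of its middle line, 148 mm of its centre), facing across it (0.26 rad), centres over 74 mm apart; all caddies upright (0.1 rad) on pocket floors; at rest; trigger squeezed after loading (over 0.15 rad, 0.6 s), now below 0.04 (all of step 1 and linear speed of each of panel0, panel1, panel2, caddy0, caddy1, caddy2 below 0.02 m/s and value of joint trigger below 0.04 rad); the robot touches nothing.
It fails at once if a bystander (stick, spatula, brush, bowl, jar, cup, cork block) is shifted by more than 40 mm (distance of any of spatula, stick, brush, bowl, jar, cup, sanding_block from where it was at the start of the episode above 0.04 m).
Of panel0, panel1, panel2 only 2 to 3 are there at a start; the rules pass over those that are not, and their reading is None.
Of caddy0, caddy1, caddy2 only 2 to 3 are there at a start; the rules pass over those that are not, and their reading is None.
At some moment in a run one of panel0, panel1, panel2, caddy0, caddy1, caddy2 may be knocked a few centimetres aside while the robot is not near it.
It also fails if it takes over 210 s, if anything falls off the work surface, if the arm or the gripper's body presses on something with over 40 N, if the wrist force passes 120 N, or if a joint passes its speed limit or range.

ROBOT

A 6-joint arm with a two-finger parallel gripper is mounted at the origin on the work surface. World frame = base frame: x ahead of the robot, y to its left, z up, the work surface at z = 0. Lengths are in mm, angles in rad, forces in N, time in s.
With the tool pointing down it reaches from about 300 to 850 mm from the base axis. Payload 5.4 kg.
Tool frame: the origin (TCP) lies on the mounting face of the last link; the fingertips stand 173 mm ahead of it and the grasp point (between the pads) lies 155 mm ahead of it; z points along the fingers, y is the line along which they close (so a half turn about z gives the same grasp; the last joint's range is limited). The gripper opens to 85 mm and grips with 20 to 120 N. Pads are 22 mm wide; open, the fingers measure 114 mm over their backs; the gripper's body (76 mm by 85 mm) begins 54 mm behind the grasp point. The pads swing forward as they close: fully open they stand 13 mm farther back than shut.
Start: joints at [1.003, 0.158, 1.597, -0, 1.386, -0.21], TCP at [201.383, 538.565, 404.699] pointing down, gripper open.
Joint ranges: [-2.91, 2.91], [-0.94, 2.29], [0.18, 2.7], [-1.29, 4.43], [0.17, 2.64], [-3, 3]. Speed limits (rad/s): [2.57, 2.57, 3.14, 3.14, 3.14, 3.14].

INTERFACE

Orientations are given as a unit quaternion [x, y, z, w].
In Python, from station import arm, optics, probe_bus, order gives the robot as it stands (arm), with the cameras (optics), the readings (probe_bus) and the job (order).
- The arm moves only by the tool send_path, called after "Call:" in YAML: its name, and indented under it one key for each argument. Schema: {"type":"object","properties":{"segments":{"type":"array","items":{"type":"array","items":{"type":"array","items":{"type":"number"},"minItems":7,"maxItems":7},"minItems":1,"maxItems":10},"minItems":1,"maxItems":1},"grip_force":{"type":"number"},"only":{"type":"string"},"quiet":{"type":"boolean"},"lines":{"type":"string"}},"required":["segments"],"additionalProperties":false}. segments is a list that holds a single list of rows (three levels of brackets), with 1 to 10 rows, each of 7 numbers: the finger opening in mm, then dx, dy, dz in fractions of the full range, 1 being 0.4 m, then a rotation vector rx, ry, rz in normalised numbers (1 is pi rad); each row shifts and turns the commanded pose from where the row before left it, along the tool's axes as they then stand; what a row does not reach is not made up. A row lasts 1/8 s, in which the tool goes at most 62.5 mm and 0.188 rad, less where a joint would pass 70% of its speed; a pose out of reach is approached as far as the arm can. The fingers move at their own pace and stop on an object; grip_force is the grip in N (left out, the last holds). Time passes only in rows, so rows that do not move let the fingers close. The tool returns the time, the measured TCP pose, the force, the opening and the grip force at its end. only (a regular expression) keeps the lines of the reply that match it, lines (a string "A,B") keeps lines A to B, and quiet returns only ok. Input that does not fit is refused with a message, and nothing moves.
- probe_bus.state(): the state, without advancing time (a new reading comes with each control period).
- optics.get_image(name): name is "scene" or "top" or "wrist"; returns the picture (420x560x3 uint8, red, green, blue); there is no depth.
- optics.camera_params(name): a dict with "camera_matrix" (3x3 intrinsics, pixels), "distortion" ([k1, k2, p1, p2, k3] as OpenCV has them; the pictures are not rectified), "origin" and "rotation" of the camera in the world; the wrist camera has in their place "T_tool_cam" (4x4, takes a point from camera to tool coordinates, whose origin is the TCP and whose axes are the flange's). Camera axes: x right, y down, z forward; pixel columns grow to the right and rows downward; lengths in mm; the calibration is good to about 2 mm. A picture is of the moment at which its call begins: read the wrist's pose just before it. camera_params takes no time and is no camera call.
- order.close_job(): hands the job in; it is judged then, once.
The state is a dict: "time_s": time; "joints": joint angles; "qd": joint speeds; "tau": joint torques, N m; "ee_pos": TCP position; "tcp_rot": TCP orientation; "force": force on the tool from outside, world axes, zero at the start; "torque": the same for the moment, N m; "gripper_width": finger opening in mm; "finger_force": force on a finger pad.
Only numpy, scipy, OpenCV 4.12 (cv2) and the standard library are available. Lean on these libraries where they do the work, as an engineer would, in place of code of your own. Each camera call takes 0.05 s, during which the arm holds its last target. There are 200 camera calls.

## Working session

There is one attempt and no reset: what is moved stays moved. The work goes in short steps, Python scripts to look and compute and a tool call to move; the robot and the scene stay as the last step left them, time stands still between calls to the robot, and variables do not carry over. Pictures are saved under pics/ and viewed, at most 17 in all, crops included, and the job is handed in when it is done.

```bash
ls; mkdir -p pics; python3 - <<'E'
from station import arm, optics, probe_bus, order
import cv2,json
for n in("top","scene"):
    cv2.imwrite(f"pics/{n}0.png",optics.get_image(n)[:,:,::-1])
    p=optics.camera_params(n);print(n,p)
print(optics.camera_params("wrist"));print(probe_bus.state())
E
```

```text
pics
station.py
top {'camera_matrix': array([[533.49237921,   0.        , 271.7625208 ],
       [  0.        , 533.49237921, 209.47190449],
       [  0.        ,   0.        ,   1.        ]]), 'distortion': array([-0.21184727,  0.        ,  0.        ,  0.        ,  0.        ]), 'origin': array([ 441.11317426,   21.74188956, 1499.02858444]), 'rotation': array([-0.70196589,  0.71141035, -0.02145001,  0.02605967])}
scene {'camera_matrix': array([[394.64707096,   0.        , 280.91382764],
       [  0.        , 394.64707096, 211.00486076],
       [  0.        ,   0.        ,   1.        ]]), 'distortion': array([-0.00514973,  0.        ,  0.        ,  0.        ,  0.        ]), 'origin': array([1172.27070301,  305.69214932,  858.73333952]), 'rotation': array([ 0.51651444,  0.77025938, -0.31280324, -0.20510352])}
{'camera_matrix': array([[299.05858422,   0.        , 274.24448849],
       [  0.        , 299.05858422, 205.24838528],
       [  0.        ,   0.        ,   1.        ]]), 'distortion': array([-0.05520414,  0.        ,  0.        ,  0.        ,  0.        ]), 'T_tool_
[... 337 characters left out ...]
00e+00]])}
{'time_s': 0.1, 'joints': array([ 1.00291962e+00,  1.58946422e-01,  1.59807484e+00,  1.84069985e-05,
        1.38622845e+00, -2.10114500e-01]), 'qd': array([-0.00041656, -0.00216435, -0.00131246, -0.000807  ,  0.00293557,
       -0.00022545]), 'tau': array([-4.73005093e-04, -3.96994293e+01, -3.32336390e+01, -3.02110393e-04,
        4.27008941e-03,  2.72057986e-05]), 'ee_pos': array([201.24060843, 538.36738364, 403.8531422 ]), 'tcp_rot': array([ 1.77930250e-01,  9.84042753e-01, -7.63199534e-04, -3.22597364e-04]), 'force': array([-0.21336859,  0.41178579, -0.2644004 ]), 'torque': array([-0.00450587, -0.048676  ,  0.01023963]), 'finger_force': 0.0, 'gripper_width': 85.31339502156959}
```

```bash
python3 -c "
import cv2
i=cv2.imread('pics/top0.png');cv2.imwrite('pics/top0b.png',cv2.resize(i,(800,600),interpolation=cv2.INTER_CUBIC))
i=cv2.imread('pics/scene0.png');cv2.imwrite('pics/scene0b.png',cv2.resize(i,(800,600),interpolation=cv2.INTER_CUBIC))"
```

```text
(no output)
```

View pics/top0b.png

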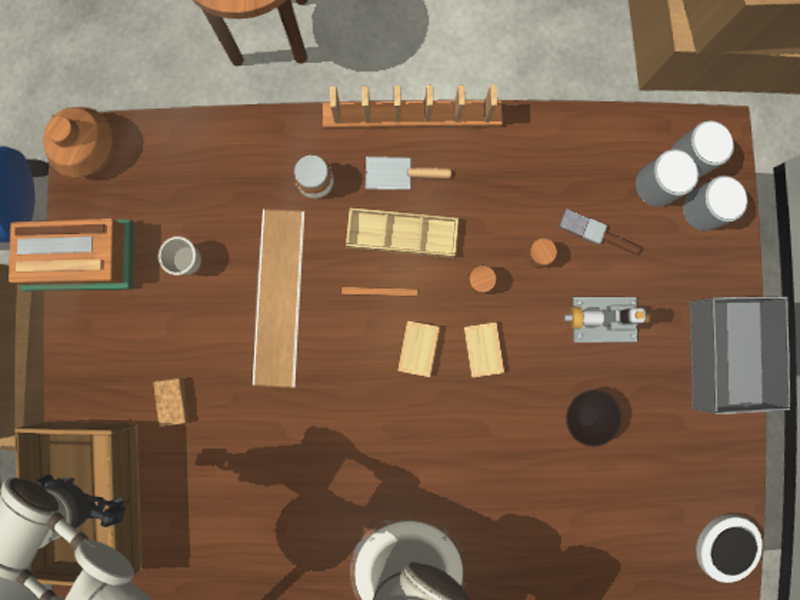

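View pics/scene0b.png

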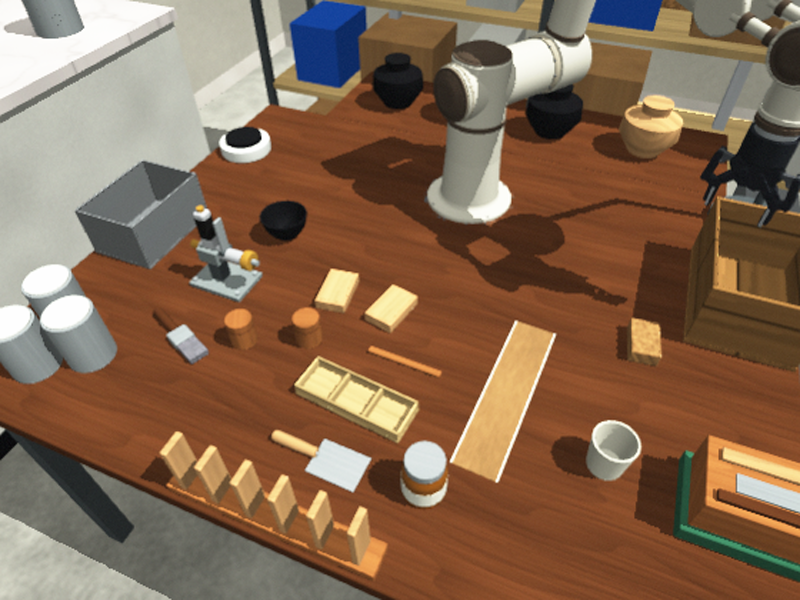

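The view shows two panels at about (420,349) and (484,349), and two caddies at (483,279) and (543,252). The strip is at (278,298), the tray at (402,231), and the gun near (605,318) spraying left (+y). Next I'll enlarge this area to measure it.

```bash
cat > h.py <<'E'
from station import arm, optics, probe_bus, order
import numpy as np, cv2
from scipy.spatial.transform import Rotation as R
def cam(n):
    p=optics.camera_params(n); K=p["camera_matrix"]; d=p["distortion"]
    if n=="wrist":
        s=probe_bus.state(); T=np.eye(4);T[:3,:3]=R.from_quat(s["tcp_rot"]).as_matrix();T[:3,3]=s["ee_pos"]
        T=T@p["T_tool_cam"]; return K,d,T[:3,3],T[:3,:3]
    return K,d,np.array(p["origin"]),R.from_quat(p["rotation"]).as_matrix()
def pix2w(c,uv,z):
    K,d,o,M=c
    q=cv2.undistortPoints(np.array(uv,float).reshape(-1,1,2),K,d)[:,0]
    r=np.c_[q,np.ones(len(q))]@M.T
    return o+r*((z-o[2])/r[:,2])[:,None]
def w2pix(c,P):
    K,d,o,M=c
    return cv2.projectPoints((np.array(P,float)-o)@M,np.zeros(3),np.zeros(3),K,d)[0][:,0]
def pose():
    s=probe_bus.state(); return s["ee_pos"],R.from_quat(s["tcp_rot"])
def move(goal,Rg):
    "tool-axis translation (first) and rotation vector to reach TCP goal"
    p,r=pose(); return r.inv().apply(np.array(goal)-p).round(1),(r.inv()*Rg).as_rotvec().round(3)
E
python3 -c "
import cv2
i=cv2.imread('pics/top0.png')
cv2.imwrite('pics/c1.png',cv2.resize(i[135:285,165:365],(800,600),interpolation=cv2.INTER_CUBIC))
cv2.imwrite('pics/c2.png',cv2.resize(i[130:280,320:480],(640,600),interpolation=cv2.INTER_CUBIC))"
```

```text
(no output)
```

View pics/c1.png

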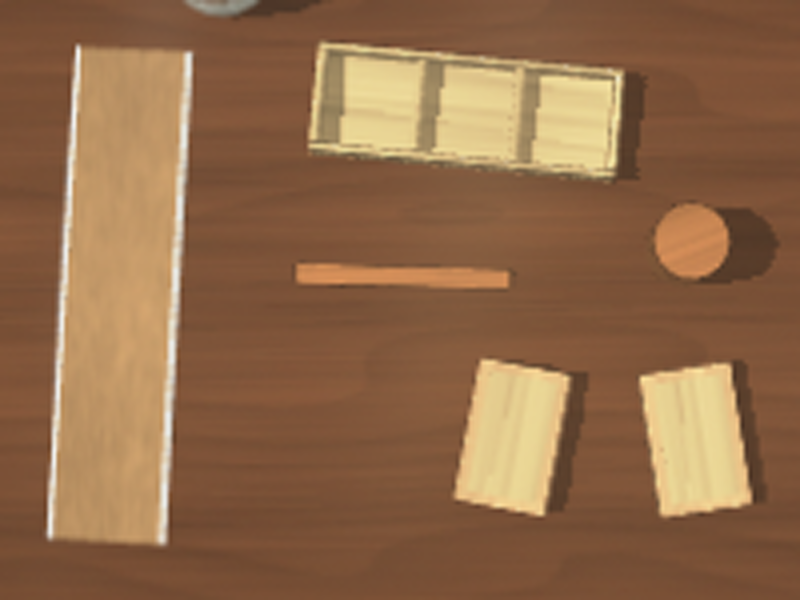

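View pics/c2.png

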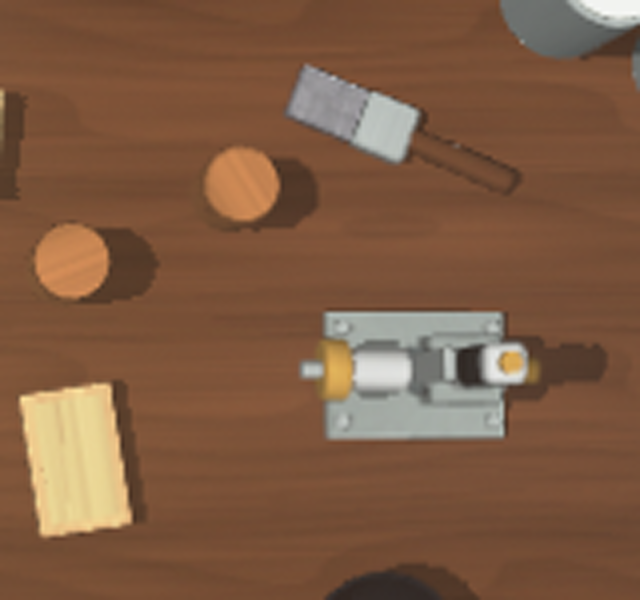

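```bash
python3 - <<'E'
from h import *
c=cam("top")
o=lambda L,off:(np.array(L,float)+.5)/4-.5+off
a=(165,135);b=(320,130)
def rep(n,L,off,z):
    P=pix2w(c,o(L,off),z)[:,:2]
    print(n,P.round(1).tolist(),'mean',P.mean(0).round(1))
    if len(P)==4:
        e=np.array([P[(i+1)%4]-P[i] for i in range(4)]); print('   len',np.linalg.norm(e,axis=1).round(1),'ang',np.arctan2(e[:,1],e[:,0]).round(3))
rep('sheet',[(77,46),(191,52),(166,545),(48,540)],a,1)
rep('tray',[(320,43),(624,69),(616,174),(309,148)],a,28)
rep('pA',[(482,360),(571,376),(545,516),(455,500)],a,24)
rep('pB',[(640,377),(729,364),(751,502),(662,517)],a,24)
rep('cad1',[(692,241)],a,66);rep('cad1',[(72,261)],b,66);rep('cad2',[(242,184)],b,66)
rep('stub',[(512,362)],b,196);rep('handle',[(505,363)],b,188);rep('plate',[(325,312),(504,312),(504,438),(325,438)],b,6);rep('nozzle',[(312,369)],b,80)
rep('stick',[(297,274),(509,279)],a,8)
E
```

```text
sheet [[727.4, 280.3], [721.2, 198.0], [371.5, 217.7], [375.4, 301.7]] mean [548.9 249.4]
   len [ 82.5 350.3  84.1 352.6] ang [-1.645  3.085  1.524 -0.061]
tray [[720.9, 104.2], [699.6, -108.0], [625.7, -100.7], [646.9, 112.5]] mean [673.3   2. ]
   len [213.3  74.2 214.2  74.5] ang [-1.671  3.044  1.472 -0.111]
pA [[497.9, -5.7], [486.0, -67.1], [389.6, -47.6], [401.5, 14.3]] mean [443.8 -26.5]
   len [62.6 98.3 63.1 98.4] ang [-1.763  2.942  1.381 -0.204]
pB [[484.6, -115.0], [492.7, -177.1], [396.8, -190.7], [387.6, -128.6]] mean [ 440.4 -152.8]
   len [62.7 96.8 62.8 98. ] ang [-1.442 -3.001  1.718  0.14 ]
cad1 [[574.8, -148.2]] mean [ 574.8 -148.2]
cad1 [[574.8, -148.2]] mean [ 574.8 -148.2]
cad2 [[626.1, -266.2]] mean [ 626.1 -266.2]
stub [[496.2, -409.5]] mean [ 496.2 -409.5]
handle [[496.0, -407.5]] mean [ 496.  -407.5]
plate [[541.9, -335.5], [540.2, -467.6], [450.0, -464.8], [452.7, -333.1]] mean [ 496.2 -400.3]
   len [132.1  90.2 131.7  89.3] ang [-1.584  3.11   1.55  -0.027]
nozzle [[498.6, -307.8]] mean [ 498.6 -307.8]
stick [[560.6, 122.9], [555.1, -25.8]] mean [557.9  48.6]
```

The manual's scale: shifts go in shares of 0.4 m and turns go in shares of pi rad. Converting my numbers, -45 mm / 400 = -0.1125, -30 mm / 400 = -0.075.

Call:
send_path:
  segments:
    - [[85,-0.1125,-0.075,0.0175,0,0,0],[85,-0.1125,-0.075,0.0175,0,0,0],[85,-0.1125,-0.075,0.0175,0,0,0],[85,-0.1125,-0.075,0.0175,0,0,0],[85,-0.1125,-0.075,0.0175,0,0,0],[85,-0.1125,-0.075,0.0175,0,0,0],[85,-0.1125,-0.075,0.0175,0,0,0],[85,-0.1125,-0.075,0.0175,0,0,0],[85,-0.1125,-0.075,0.0175,0,0,0],[85,-0.1125,-0.075,0.0175,0,0,0]]
  grip_force: 40

```text
time_s: 1.35
ee_pos: [518.5, 98.3, 334.2]
tcp_rot: [0.178, 0.984, 0.0, -0.0]
force: [0.4, 1.5, 0.5]
gripper_width: 85.0
finger_force: 0.0
```

Call:
send_path:
  segments:
    - [[85,-0.1125,-0.075,0.0175,0,0,0],[85,-0.1125,-0.075,0.0175,0,0,0],[85,-0.1125,-0.075,0.0175,0,0,0],[85,0,0,0,0,0,0]]

```text
time_s: 1.85
ee_pos: [613.7, -34.7, 312.3]
tcp_rot: [0.18, 0.984, -0.0, -0.001]
force: [-1.5, 1.3, 0.0]
gripper_width: 84.8
finger_force: 0.0
```

```bash
cat >> h.py <<'E'
def Rpanel(ang,al,s=1):
    "pick: tool leaning over the end that points along ang, al from vertical"
    e=np.array([np.cos(ang),np.sin(ang),0]);f=s*np.array([-e[1],e[0],0]);k=np.array([0,0,1.])
    z=-np.sin(al)*e-np.cos(al)*k
    return R.from_matrix(np.c_[np.cross(f,z),f,z])
E
python3 - <<'E'
from h import *
Rg=Rpanel(-.204,np.pi/4); z=Rg.as_matrix()[:,2]
e=np.array([.979,-.203,0]);G=np.array([444,-26.5,17])+25*e-155*z
print(G,pose()[0],probe_bus.state()["joints"].round(3));print(move(G-100*z,Rg))
E
```

```text
[575.80386013 -53.77895874 126.60155108] [613.66672597 -34.68301023 312.29514336] [-2.530e-01  3.410e-01  1.567e+00 -1.000e-03  1.234e+00 -1.461e+00]
(array([-41.3, -20.1, 114.9]), array([ 0.061,  0.783, -0.15 ]))
```

Converted, 0.157 rad / 3.1416 = 0.05.

Call:
send_path:
  segments:
    - [[85,0,0,0,0.0038,0.05,-0.0095],[85,0,0,0,0.0038,0.05,-0.0095],[85,0,0,0,0.0038,0.05,-0.0095],[85,0,0,0,0.0038,0.05,-0.0095],[85,0,0,0,0.0038,0.05,-0.0095],[85,0,0,0,0,0,0]]

```text
time_s: 2.6
ee_pos: [612.6, -30.8, 312.5]
tcp_rot: [0.092, 0.919, 0.039, -0.382]
force: [0.1, -0.4, -0.1]
gripper_width: 84.9
finger_force: 0.0
```

```bash
cat > pk.py <<'E'
import sys
from h import *
x,y,ang,back,s=map(float,sys.argv[1:6])
Rg=Rpanel(ang,np.pi/4,s); z=Rg.as_matrix()[:,2]
G=np.array([x,y,17])+25*np.array([np.cos(ang),np.sin(ang),0])-155*z
print(probe_bus.state()["joints"].round(3),move(G-back*z,Rg))
E
python3 pk.py 444 -26.5 -.204 60 1
```

```text
[-0.241  0.603  1.291 -0.031  2.035 -1.615] (array([-109.3,  -30.3,   93.4]), array([-0.002, -0.002,  0.004]))
```

Converted, -37 mm / 400 = -0.0925, -36 mm / 400 = -0.09.

Call:
send_path:
  segments:
    - [[85,-0.09,-0.025,0.0775,0,0,0],[85,-0.09,-0.025,0.0775,0,0,0],[85,-0.0925,-0.025,0.0775,0,0,0],[85,0,0,0,0,0,0]]

```text
time_s: 3.1
ee_pos: [615.8, -62.4, 167.3]
tcp_rot: [0.092, 0.918, 0.04, -0.384]
force: [-0.7, 0.8, -0.3]
gripper_width: 85.1
finger_force: 0.0
```

```bash
python3 pk.py 444 -26.5 -.204 0 1
python3 - <<'E'
from h import *
cv2.imwrite('pics/w1.png',optics.get_image("wrist")[:,:,::-1])
E
```

```text
[-0.284  0.809  1.293 -0.059  1.829 -1.645] (array([-0.2,  0.4, 57.7]), array([-0.   , -0.007,  0.004]))
```

View pics/w1.png

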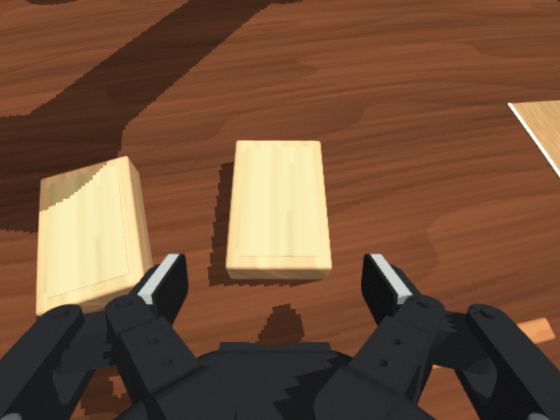

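The panel sits centred between the fingers (column 279, tool centre 274), and the left finger clears the second panel. I'll descend and grip.

Converted, 20 mm / 400 = 0.05, 12 mm / 400 = 0.03.

Call:
send_path:
  segments:
    - [[85,0,0,0.05,0,0,0],[85,0,0,0.05,0,0,0],[85,0,0,0.03,0,0,0],[85,0,0,0.0138,0,0,0],[85,0,0,0,0,0,0]]

```text
time_s: 3.78
ee_pos: [578.3, -54.7, 131.0]
tcp_rot: [0.092, 0.919, 0.039, -0.381]
force: [-0.5, -0.3, -0.0]
gripper_width: 84.7
finger_force: 0.0
```

Call:
send_path:
  segments:
    - [[50,0,0,0,0,0,0],[50,0,0,0,0,0,0],[50,0,0,0,0,0,0],[50,0,0,0,0,0,0],[50,0,0,0,0,0,0]]
  grip_force: 40

```text
time_s: 4.4
ee_pos: [578.7, -55.0, 131.2]
tcp_rot: [0.092, 0.919, 0.039, -0.38]
force: [4.6, -0.1, 6.1]
gripper_width: 63.1
finger_force: 45.1
```

Converted, -28 mm / 400 = -0.07.

```bash
cat >> h.py <<'E'
import json,os
def grabbed(x,y,ang,s=1):
    "store panel centre in tool frame; orientation relation taken from flat panel"
    p,r=pose(); t=r.inv().apply(np.array([x,y,12])-p); t[1]=0
    Rp=Rpanel(ang,0,s)
    # panel axes: a=away end dir, n=up
    a=r.inv().apply([np.cos(ang),np.sin(ang),0]);n=r.inv().apply([0,0,1])
    a[1]=0;a/=np.linalg.norm(a);n=np.array([a[2],0,-a[0]])*np.sign(n@[a[2],0,-a[0]])
    json.dump([t.tolist(),a.tolist(),n.tolist()],open('grab.json','w'));print(t,a,n)
def placegoal(sy,side,h,sx=0):
    "TCP goal for panel standing at sheet y=sy, n along side*u, base h above bench"
    t,a,n=map(np.array,json.load(open('grab.json')))
    v=np.array([np.cos(-.0585),np.sin(-.0585),0]);u=np.array([-v[1],v[0],0]);k=np.array([0,0,1.])
    A=np.c_[a,n,np.cross(a,n)];B=np.c_[k,side*u,np.cross(k,side*u)]
    Rg=R.from_matrix(B@A.T); c=np.array([548.9,249.4,50+h])+sy*v+sx*u
    return c-Rg.apply(t),Rg
E
python3 - <<'E'
from h import *
grabbed(444,-26.5,-.204)
g,r=placegoal(65,1,150);print(g,r.as_matrix().round(2).tolist())
E
```

```text
[ 13.31015082   0.         181.61888129] [-0.70785091  0.         -0.70636187] [ 0.70636187 -0.         -0.70785091]
[620.75553578 364.55314002 337.71025552] [[0.04, 1.0, -0.04], [0.71, -0.06, -0.71], [-0.71, 0.0, -0.71]]
```

Call:
send_path:
  segments:
    - [[50,0.07,0,-0.07,0,0,0],[50,0.07,0,-0.07,0,0,0],[50,0.07,0,-0.07,0,0,0],[50,0.07,0,-0.07,0,0,0],[50,0,0,0,0,0,0]]

```text
time_s: 5.03
ee_pos: [578.8, -55.4, 291.4]
tcp_rot: [0.092, 0.92, 0.039, -0.379]
force: [0.2, -0.2, -1.4]
gripper_width: 63.0
finger_force: 44.5
```

```bash
python3 -c "
from h import *
print(move(*placegoal(65,1,150)),probe_bus.state()['joints'])"
```

```text
(array([ 62.4, 420. ,  -2.6]), array([ 0.006, -1.271,  1.561])) [-0.28891871  0.54927978  1.4121375  -0.06627888  1.95813293 -1.65980095]
```

Converted, 42 mm / 400 = 0.105, -0.0785 rad / 3.1416 = -0.025.

Call:
send_path:
  segments:
    - [[50,0,0.105,0,0,-0.025,0],[50,0,0.105,0,0,-0.025,0],[50,0,0.105,0,0,-0.025,0],[50,0,0.105,0,0,-0.025,0],[50,0,0.105,0,0,-0.025,0],[50,0,0.105,0,0,-0.025,0],[50,0,0.105,0,0,-0.025,0],[50,0,0.105,0,0,-0.025,0],[50,0,0.105,0,0,-0.025,0],[50,0,0.105,0,0,-0.025,0]]

```text
time_s: 6.28
ee_pos: [661.2, 357.5, 286.4]
tcp_rot: [0.1, 0.995, 0.0, -0.001]
force: [0.3, -0.8, -1.4]
gripper_width: 63.3
finger_force: 44.4
```

Call:
send_path:
  segments:
    - [[50,0,0,0,0,0,0.0567],[50,0,0,0,0,0,0.0567],[50,0,0,0,0,0,0.0567],[50,0,0,0,0,0,0.0567],[50,0,0,0,0,0,0.0567],[50,0,0,0,0,0,0.0567],[50,0,0,0,0,0,0.0567],[50,0,0,0,0,0,0.0567],[50,0,0,0,0,0,0]]

```text
time_s: 7.4
ee_pos: [661.1, 356.1, 286.5]
tcp_rot: [0.725, 0.689, -0.002, -0.002]
force: [-0.1, -0.1, -1.8]
gripper_width: 62.9
finger_force: 45.1
```

```bash
python3 -c "
from h import *
print(move(*placegoal(65,1,150)),probe_bus.state()['joints'])"
```

```text
(array([  6.4, -40.9, -51. ]), array([-0.002, -0.787,  0.008])) [0.33333114 0.70553245 1.1121753  0.00219771 1.32837346 0.38462318]
```

Converted, -26 mm / 400 = -0.065, -25 mm / 400 = -0.0625, -0.131 rad / 3.1416 = -0.0417.

Call:
send_path:
  segments:
    - [[50,0,-0.05,-0.065,0,0,0],[50,0.015,-0.05,-0.0625,0,0,0],[50,0,0,0,0,-0.0417,0],[50,0,0,0,0,-0.0417,0],[50,0,0,0,0,-0.0417,0],[50,0,0,0,0,-0.0417,0],[50,0,0,0,0,-0.0417,0],[50,0,0,0,0,-0.0417,0.0025],[50,0,0,0,0,0,0]]

```text
time_s: 8.52
ee_pos: [621.7, 365.1, 338.0]
tcp_rot: [0.672, 0.635, -0.278, 0.262]
force: [0.0, -0.9, -1.1]
gripper_width: 63.6
finger_force: 45.1
```

```bash
python3 -c "
from h import *
for h in (60,2): print(move(*placegoal(65,1,h)),probe_bus.state()['joints'])"
```

```text
(array([63.3, -0.8, 64.3]), array([ 0.001, -0.003,  0.002])) [ 0.47594722  0.76318188  0.99835875 -0.67236186  1.7907313   0.52155619]
(array([104.3,  -0.7, 105.4]), array([ 0.001, -0.003,  0.002])) [ 0.47594722  0.76318188  0.99835875 -0.67236186  1.7907313   0.52155619]
```

Converted, 30 mm / 400 = 0.075, -0.7 mm / 400 = -0.0018, -0.003 rad / 3.1416 = -0.001.

Call:
send_path:
  segments:
    - [[50,0.075,-0.0018,0.075,0,-0.001,0],[50,0.075,0,0.075,0,0,0],[50,0.075,0,0.075,0,0,0],[50,0,0,0,0,0,0]]

```text
time_s: 9.02
ee_pos: [620.2, 363.5, 208.0]
tcp_rot: [0.671, 0.634, -0.281, 0.262]
force: [-1.0, -0.5, -0.1]
gripper_width: 63.1
finger_force: 45.1
```

```bash
python3 - <<'E'
from h import *
print(move(*placegoal(65,1,1)),probe_bus.state()['joints'])
cv2.imwrite('pics/s2.png',cv2.resize(optics.get_image("scene")[150:400,200:533,::-1],(800,600)))
E
```

```text
(array([14.5,  0.6, 12.8]), array([-0.004,  0.002,  0.003])) [ 0.47500952  0.89845364  1.05303006 -0.65636933  1.64734416  0.63767297]
```

View pics/s2.png

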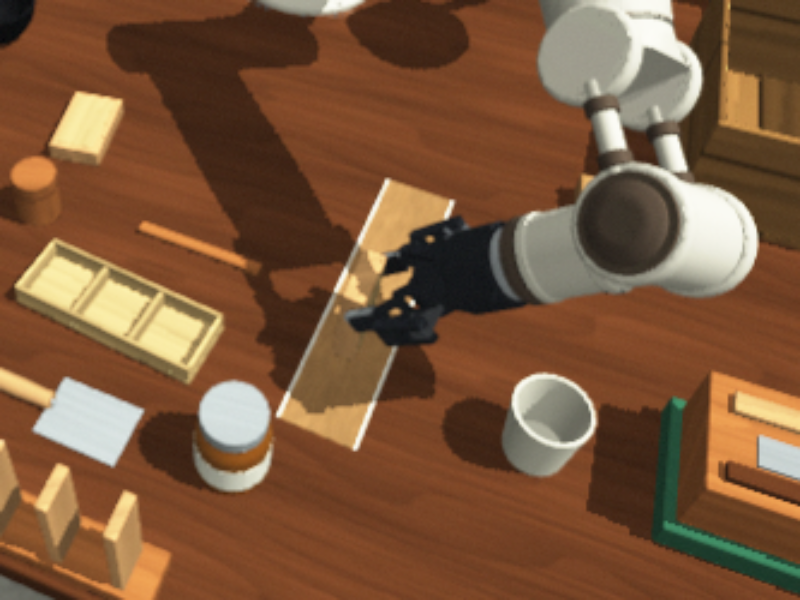

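The panel is held upright over the strip at about (360,280), and the wrist clears the cup at (550,425). I'll lower it slowly.

Converted, 5 mm / 400 = 0.0125, 3 mm / 400 = 0.0075, -0.002 rad / 3.1416 = -0.0006.

Call:
send_path:
  segments:
    - [[50,0.0125,0.0008,0.0125,-0.0006,0.0003,0.0006],[50,0.0125,0.0008,0.0125,-0.0006,0.0003,0.0003],[50,0.0075,0,0.0075,0,0,0],[50,0.0025,0,0.0025,0,0,0],[50,0,0,0,0,0,0]]

```text
time_s: 9.7
ee_pos: [622.6, 364.4, 193.4]
tcp_rot: [0.673, 0.633, -0.275, 0.265]
force: [0.5, 0.3, 0.0]
gripper_width: 63.3
finger_force: 45.1
```

```bash
python3 -c "
from h import *
print(move(*placegoal(65,1,0)),pose()[0])"
```

```text
(array([ 4. , -1.9,  4. ]), array([ 0.006, -0.002, -0.007])) [622.57260951 364.41943562 193.40823787]
```

Converted, 2 mm / 400 = 0.005, 1 mm / 400 = 0.0025.

Call:
send_path:
  segments:
    - [[50,0.005,0,0.005,0,0,0],[50,0.0025,0,0.0025,0,0,0],[50,0,0,0,0,0,0]]

```text
time_s: 10.07
ee_pos: [622.6, 364.4, 189.1]
tcp_rot: [0.673, 0.633, -0.275, 0.265]
force: [0.5, -0.1, -0.8]
gripper_width: 63.3
finger_force: 45.1
```

Call:
send_path:
  segments:
    - [[50,0.0018,0,0.0018,0,0,0],[50,0,0,0,0,0,0]]

```text
time_s: 10.32
ee_pos: [622.7, 364.5, 188.8]
tcp_rot: [0.674, 0.632, -0.275, 0.266]
force: [-0.2, 1.0, 2.6]
gripper_width: 62.9
finger_force: 45.3
```

```bash
python3 -c "
from h import *
print(move(*placegoal(65,1,0)),pose()[0])"
```

```text
(array([ 0.7, -1.9,  0.8]), array([ 0.006, -0.001, -0.007])) [622.67805971 364.51964657 188.79647435]
```

Call:
send_path:
  segments:
    - [[70,0,0,0,0,0,0],[85,0,0,0,0,0,0],[85,0,0,0,0,0,0],[85,0,0,0,0,0,0]]

```text
time_s: 10.82
ee_pos: [622.6, 364.3, 188.1]
tcp_rot: [0.673, 0.633, -0.275, 0.265]
force: [0.6, -0.8, -0.1]
gripper_width: 85.2
finger_force: 0.0
```

Call:
send_path:
  segments:
    - [[85,0,0,-0.05,0,0,0],[85,0,0,-0.1,0,0,0],[85,0,0,-0.1375,0,0,0],[85,0,0,-0.1375,0,0,0],[85,0,0,-0.025,0,0,0]]

```text
time_s: 11.45
ee_pos: [628.4, 494.2, 320.2]
tcp_rot: [0.674, 0.633, -0.272, 0.266]
force: [0.8, -0.4, 1.2]
gripper_width: 85.1
finger_force: 0.0
```

```bash
python3 - <<'E'
from h import *
cv2.imwrite('pics/w3.png',optics.get_image("wrist")[:,:,::-1])
cv2.imwrite('pics/top3.png',optics.get_image("top")[:,:,::-1])
print(probe_bus.state()["joints"])
# detect pale panel B & caddy & gun positions unchanged
a=cv2.imread('pics/top0.png');b=cv2.imread('pics/top3.png')
d=cv2.absdiff(a,b).max(2)
for n,(u,v) in dict(B=(339,244),c1=(338,195),c2=(380,176)).items(): print(n,d[v-18:v+18,u-18:u+18].mean())
E
```

```text
[ 0.60720437  1.06769865  0.55247996 -0.65506866  1.97460983  0.54671138]
B 1.929783950617284
c1 1.746141975308642
c2 2.0416666666666665
```

View pics/w3.png

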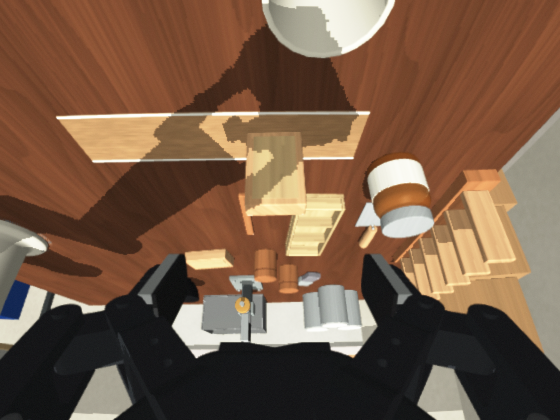

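The first panel stands upright on the strip at (275,170), with nothing else disturbed. On to panel B.

Converted, -0.18 rad / 3.1416 = -0.0573.

Call:
send_path:
  segments:
    - [[85,0,0,0,0,0.05,0],[85,0,0,0,0,0.05,0],[85,0,0,0,0,0.05,0],[85,0,0,0,0,0.05,0],[85,0,0,0,0,0.05,0],[85,0,0,0,0,0,-0.0573],[85,0,0,0,0,0,-0.0573],[85,0,0,0,0,0,-0.0573],[85,0,0,0,0,0,-0.0573],[85,0,0,0,0,0,-0.0573]]

```text
time_s: 12.8
ee_pos: [628.9, 490.4, 313.8]
tcp_rot: [0.355, 0.935, 0.0, 0.003]
force: [0.2, -0.0, -0.6]
gripper_width: 85.0
finger_force: 0.0
```

Call:
send_path:
  segments:
    - [[85,0,0,0,0,0,-0.0573],[85,0,0,0,0,0,-0.0573],[85,0,0,0,0,0,-0.0573],[85,0,0,0,0,0,-0.0573],[85,0,0,0,0,0,-0.0477],[85,0,0,0,0,0,0]]

```text
time_s: 13.55
ee_pos: [628.9, 490.6, 314.1]
tcp_rot: [-0.069, 0.998, -0.001, 0.003]
force: [0.1, 0.4, 0.3]
gripper_width: 85.2
finger_force: 0.0
```

```bash
python3 - <<'E'
from h import *
print(move([630,-126,300],Rpanel(.14,0)))
E
```

```text
(array([  83.5, -610.9,   15.1]), array([-0.003,  0.007, -0.002]))
```

Converted, -56 mm / 400 = -0.14, 8 mm / 400 = 0.02, 0.07 rad / 3.1416 = 0.0223.

Call:
send_path:
  segments:
    - [[85,0.02,-0.14,0.0025,0,0.0223,0],[85,0.02,-0.14,0.0025,0,0.0223,0],[85,0.02,-0.14,0.0025,0,0.0223,0],[85,0.02,-0.14,0.0025,0,0.0223,0],[85,0.02,-0.14,0.0025,0,0.0223,0],[85,0.02,-0.14,0.0025,0,0.0223,0],[85,0.02,-0.14,0.0025,0,0.0223,0],[85,0.02,-0.14,0.0025,0,0.0223,0],[85,0.02,-0.14,0.0025,0,0.0223,0],[85,0.02,-0.14,0.0025,0,0.0223,0]]

```text
time_s: 14.8
ee_pos: [629.7, -76.0, 330.4]
tcp_rot: [-0.064, 0.938, -0.025, -0.339]
force: [0.5, -0.4, 0.1]
gripper_width: 85.4
finger_force: 0.0
```

Call:
send_path:
  segments:
    - [[85,0,-0.125,0,0,0.0271,0],[85,0,0,0,0,0,0]]

```text
time_s: 15.05
ee_pos: [636.9, -127.2, 329.5]
tcp_rot: [-0.061, 0.923, -0.027, -0.378]
force: [0.6, 0.2, -1.4]
gripper_width: 84.9
finger_force: 0.0
```

```bash
python3 pk.py 440.4 -152.8 .14 60 1
```

```text
[-0.319  0.665  1.163 -0.349  2.013 -2.056] (array([-97.5,   2.5, 129.1]), array([ 0.002,  0.008, -0.008]))
```

Caddy1 at (575,-148) would be hit by the leaning gripper body, so I'll do the caddies first.

Converted, -0.157 rad / 3.1416 = -0.05.

Call:
send_path:
  segments:
    - [[85,0,0,0,0,-0.05,0],[85,0,0,0,0,-0.05,0],[85,0,0,0,0,-0.05,0],[85,0,0,0,0,-0.05,0],[85,0,0,0,0,-0.05,0],[85,0,0,0,0,0,0]]

```text
time_s: 15.8
ee_pos: [636.4, -122.6, 330.9]
tcp_rot: [-0.069, 0.998, -0.0, 0.004]
force: [-0.8, 0.8, 0.1]
gripper_width: 85.2
finger_force: 0.0
```

```bash
python3 - <<'E'
from h import *
Rg=Rpanel(.14,0)
print(move([574.8,-148.2,47+155],Rg),probe_bus.state()["joints"])
E
```

```text
(array([ 65.5, -16.8, 128.4]), array([-0.001,  0.008, -0.002])) [-0.37696796  0.40097526  1.45173368  0.00320762  1.28167344 -2.08705889]
```

Converted, 45 mm / 400 = 0.1125, 40 mm / 400 = 0.1, 0.008 rad / 3.1416 = 0.0025.

Call:
send_path:
  segments:
    - [[85,0.08,-0.02,0,0,0.0025,0],[85,0.0825,-0.0225,0,0,0,0],[85,0,0,0.1,0,0,0],[85,0,0,0.1125,0,0,0],[85,0,0,0.075,0,0,0],[85,0,0,0.03,0,0,0],[85,0,0,0.0025,0,0,0],[85,0,0,0,0,0,0]]

```text
time_s: 16.8
ee_pos: [576.3, -149.7, 204.0]
tcp_rot: [-0.07, 0.998, -0.001, 0.001]
force: [-0.3, -0.5, 0.2]
gripper_width: 85.1
finger_force: 0.0
```

Call:
send_path:
  segments:
    - [[40,0,0,0,0,0,0],[40,0,0,0,0,0,0],[40,0,0,0,0,0,0],[40,0,0,0,0,0,0],[40,0,0,0,0,0,0]]
  grip_force: 30

```text
time_s: 17.42
ee_pos: [576.0, -149.7, 203.6]
tcp_rot: [-0.07, 0.998, -0.001, 0.001]
force: [-1.7, 1.4, 5.9]
gripper_width: 51.4
finger_force: 31.8
```

Call:
send_path:
  segments:
    - [[40,0,0,-0.05,0,0,0],[40,0,0,-0.1,0,0,0],[40,0,0,-0.1,0,0,0],[40,0,0,-0.1,0,0,0],[40,0,0,0,0,0,0]]

```text
time_s: 18.05
ee_pos: [576.4, -149.8, 347.8]
tcp_rot: [-0.07, 0.998, -0.003, 0.004]
force: [-0.3, 0.4, -0.9]
gripper_width: 51.2
finger_force: 31.5
```

```bash
python3 - <<'E'
from h import *
print(move([680.3,71.3,47+155+50],Rpanel(.14,0)),probe_bus.state()["joints"])
E
```

```text
(array([-133. ,  205. ,   95.6]), array([-0.007,  0.008,  0.   ])) [-4.56747974e-01  2.54608197e-01  1.60057745e+00 -9.83300523e-04
  1.27573983e+00 -2.16764890e+00]
```

Converted, 52 mm / 400 = 0.13, 51 mm / 400 = 0.1275, 0.007 rad / 3.1416 = 0.0022.

Call:
send_path:
  segments:
    - [[40,-0.0825,0.1275,0,-0.0019,0.0022,0],[40,-0.0825,0.1275,0.025,0,0,0],[40,-0.0825,0.1275,0.075,0,0,0],[40,-0.085,0.13,0.1,0,0,0],[40,0,0,0,0,0,0]]

```text
time_s: 18.68
ee_pos: [670.3, 63.4, 265.1]
tcp_rot: [-0.072, 0.997, 0.003, -0.008]
force: [-0.7, -0.3, -1.1]
gripper_width: 51.7
finger_force: 31.7
```

```bash
python3 - <<'E'
from h import *
print(move([681.3,71.3,210],Rpanel(.14,0)))
E
```

```text
(array([-12.9,   5.9,  54.9]), array([ 0.007, -0.016,  0.005]))
```

The manual's scale: shifts go in shares of 0.4 m and turns go in shares of pi rad. Converting my numbers, 25 mm / 400 = 0.0625, -12 mm / 400 = -0.03, -0.01 rad / 3.1416 = -0.0032.

Call:
send_path:
  segments:
    - [[40,0,0,0,0,0,0],[40,-0.03,0.015,0,0,-0.0032,0],[40,0,0,0.0625,0,0,0],[40,0,0,0,0,0,0],[40,0,0,0,0,0,0]]

```text
time_s: 19.3
ee_pos: [683.4, 66.8, 247.3]
tcp_rot: [-0.07, 0.998, 0.002, 0.003]
force: [0.4, 0.4, -1.4]
gripper_width: 51.3
finger_force: 31.7
```

```bash
python3 - <<'E'
from h import *
print(move([681.3,71.3,210],Rpanel(.14,0)),probe_bus.state()["joints"])
E
```

```text
(array([ 1.7,  4.6, 37.3]), array([ 0.004,  0.006, -0.001])) [-0.07906391  0.58473079  1.37365443  0.00564053  1.17857853 -1.79145226]
```

Converted, 15 mm / 400 = 0.0375, 12 mm / 400 = 0.03, 0.004 rad / 3.1416 = 0.0013.

Call:
send_path:
  segments:
    - [[40,0.0038,0.0113,0,0.001,0.0013,0],[40,0,0,0,0,0,0],[40,0,0,0.0375,0,0,0],[40,0,0,0.03,0,0,0],[40,0,0,0.015,0,0,0],[40,0,0,0,0,0,0]]

```text
time_s: 20.05
ee_pos: [680.5, 71.6, 211.7]
tcp_rot: [-0.07, 0.998, 0.001, -0.001]
force: [-0.1, -0.0, -1.8]
gripper_width: 51.1
finger_force: 31.7
```

```bash
python3 - <<'E'
from h import *
print(move([681.3,71.3,209],Rpanel(.14,0)))
E
```

```text
(array([-0.8, -0.4,  2.7]), array([ 0.002, -0.002,  0.   ]))
```

Converted, 2.5 mm / 400 = 0.0063.

Call:
send_path:
  segments:
    - [[40,0,0,0.0063,0,0,0],[40,0,0,0,0,0,0]]

```text
time_s: 20.3
ee_pos: [681.0, 71.6, 210.7]
tcp_rot: [-0.07, 0.998, 0.001, 0.0]
force: [-1.0, 0.9, -0.8]
gripper_width: 51.0
finger_force: 31.7
```

Call:
send_path:
  segments:
    - [[70,0,0,0,0,0,0],[85,0,0,0,0,0,0],[85,0,0,0,0,0,0],[85,0,0,-0.05,0,0,0],[85,0,0,-0.1,0,0,0],[85,0,0,-0.125,0,0,0],[85,0,0,0,0,0,0]]

```text
time_s: 21.18
ee_pos: [682.7, 71.4, 328.7]
tcp_rot: [-0.07, 0.998, -0.0, 0.006]
force: [-0.4, 0.6, 0.4]
gripper_width: 85.1
finger_force: 0.0
```

```bash
python3 - <<'E'
from h import *
print(move([626.1,-266.2,280],Rpanel(.14,0)))
b=optics.get_image("top")[:,:,::-1];cv2.imwrite('pics/top4.png',b)
a=cv2.imread('pics/top0.png');d=cv2.absdiff(a,b).max(2)
for n,(u,v) in dict(B=(339,244),c2=(380,176)).items(): print(n,d[v-18:v+18,u-18:u+18].mean())
E
```

```text
(array([ 103.9, -326.3,   47.8]), array([-0.001,  0.013,  0.   ]))
B 10.124228395061728
c2 27.54861111111111
```

```bash
python3 -c "
import cv2
i=cv2.imread('pics/top4.png')
cv2.imwrite('pics/c4.png',cv2.resize(i[120:280,220:420],(800,640))[:600])"
```

```text
(no output)
```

View pics/c4.png

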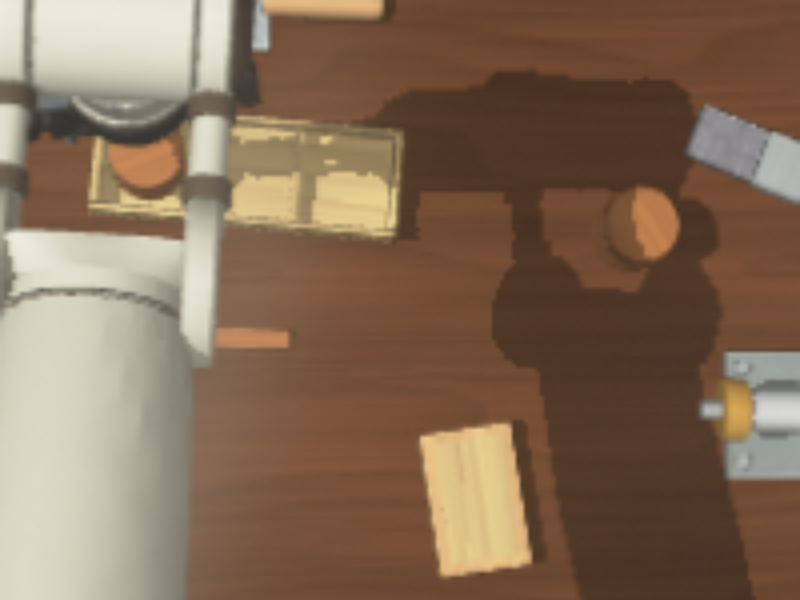

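Only a shadow falls over caddy2, which hasn't moved (643,223). Caddy1 sits in the left pocket (145,160). Next is caddy2.

Converted, -55 mm / 400 = -0.1375, -54 mm / 400 = -0.135, 0.01 rad / 3.1416 = 0.0032.

Call:
send_path:
  segments:
    - [[85,0.0425,-0.135,0,0,0.0032,0],[85,0.0425,-0.135,0,0,0,0],[85,0.0425,-0.135,0,0,0,0],[85,0.0425,-0.135,0.0125,0,0,0],[85,0.0425,-0.1375,0.0375,0,0,0],[85,0.045,-0.1375,0.0625,0,0,0],[85,0,0,0,0,0,0],[85,0,0,0,0,0,0]]

```text
time_s: 22.22
ee_pos: [623.8, -264.9, 275.3]
tcp_rot: [-0.07, 0.998, 0.001, -0.006]
force: [-0.0, -0.7, 0.4]
gripper_width: 84.9
finger_force: 0.0
```

```bash
python3 - <<'E'
from h import *
print(move([626.1,-266.2,203],Rpanel(.14,0)),probe_bus.state()["joints"])
E
```

```text
(array([-2.9, -1.9, 72.2]), array([ 0.003, -0.011, -0.   ])) [-0.5783798   0.53627385  1.38348409 -0.00536976  1.23237207 -2.28715262]
```

Converted, 30 mm / 400 = 0.075, 25 mm / 400 = 0.0625, -0.008 rad / 3.1416 = -0.0025.

Call:
send_path:
  segments:
    - [[85,-0.0063,-0.005,0.025,0.001,-0.0025,0],[85,0,0,0.075,0,0,0],[85,0,0,0.0625,0,0,0],[85,0,0,0.0175,0,0,0],[85,0,0,0,0,0,0],[40,0,0,0,0,0,0],[40,0,0,0,0,0,0],[40,0,0,0,0,0,0],[40,0,0,0,0,0,0],[40,0,0,0,0,0,0]]
  grip_force: 30

```text
time_s: 23.48
ee_pos: [627.2, -267.3, 205.7]
tcp_rot: [-0.07, 0.998, -0.002, 0.0]
force: [-0.6, 0.4, 6.3]
gripper_width: 51.0
finger_force: 31.8
```

Call:
send_path:
  segments:
    - [[40,0,0,-0.05,0,0,0],[40,0,0,-0.1,0,0,0],[40,0,0,-0.0625,0,0,0],[40,0,0,0,0,0,0],[40,0,0,0,0,0,0]]

```text
time_s: 24.1
ee_pos: [626.3, -266.6, 287.8]
tcp_rot: [-0.07, 0.998, -0.0, -0.002]
force: [-0.4, -0.1, -1.7]
gripper_width: 51.2
finger_force: 31.5
```

```bash
python3 - <<'E'
from h import *
print(move([667,-67.3,275],Rpanel(.14,0)))
E
```

```text
(array([-68.2, 191.6,  12.5]), array([-0.   , -0.004,  0.   ]))
```

Converted, 48 mm / 400 = 0.12, -17 mm / 400 = -0.0425.

Call:
send_path:
  segments:
    - [[40,-0.0425,0.12,0,0,0,0],[40,-0.0425,0.12,0,0,0,0],[40,-0.0425,0.12,0.0125,0,0,0],[40,-0.0425,0.12,0.0175,0,0,0],[40,0,0,0,0,0,0],[40,0,0,0,0,0,0]]

```text
time_s: 24.85
ee_pos: [666.8, -67.4, 275.1]
tcp_rot: [-0.07, 0.998, -0.001, -0.002]
force: [-0.2, -0.8, -1.0]
gripper_width: 51.2
finger_force: 31.7
```

```bash
python3 - <<'E'
from h import *
print(move([667.3,-67.3,211],Rpanel(.14,0)))
E
```

```text
(array([-0.8,  0.1, 64.1]), array([-0.001, -0.005,  0.001]))
```

Converted, 25 mm / 400 = 0.0625, 22 mm / 400 = 0.055.

Call:
send_path:
  segments:
    - [[40,0,0,0.0625,0,0,0],[40,0,0,0.055,0,0,0],[40,0,0,0.0225,0,0,0],[40,0,0,0.0125,0,0,0],[40,0,0,0.005,0,0,0],[40,0,0,0,0,0,0],[40,0,0,0,0,0,0]]

```text
time_s: 25.72
ee_pos: [667.4, -67.3, 214.3]
tcp_rot: [-0.07, 0.998, -0.001, -0.0]
force: [-0.0, 0.2, -0.9]
gripper_width: 51.3
finger_force: 31.7
```

```bash
python3 - <<'E'
from h import *
print(move([667.3,-67.3,211],Rpanel(.14,0)))
E
```

```text
(array([0.1, 0. , 3.3]), array([-0.002, -0.001,  0.   ]))
```

Converted, 2.5 mm / 400 = 0.0063.

Call:
send_path:
  segments:
    - [[40,0,0,0.0063,0,0,0],[40,0,0,0,0,0,0]]

```text
time_s: 25.98
ee_pos: [667.0, -67.3, 210.9]
tcp_rot: [-0.07, 0.998, -0.001, -0.001]
force: [-0.6, 0.1, -0.6]
gripper_width: 51.0
finger_force: 31.7
```

Call:
send_path:
  segments:
    - [[70,0,0,0,0,0,0],[85,0,0,0,0,0,0],[85,0,0,0,0,0,0],[85,0,0,-0.05,0,0,0],[85,0,0,-0.1,0,0,0],[85,0,0,-0.125,0,0,0],[85,0,0,0,0,0.05,0],[85,0,0,0,0,0.05,0],[85,0,0,0,0,0.05,0],[85,0,0,0,0,0.05,0]]

```text
time_s: 27.22
ee_pos: [667.6, -67.1, 323.3]
tcp_rot: [-0.066, 0.948, -0.023, -0.31]
force: [-0.1, -1.0, -0.5]
gripper_width: 84.7
finger_force: 0.0
```

Call:
send_path:
  segments:
    - [[85,0,0,0,0,0.05,0],[85,0,0,0,0,0,0],[85,0,0,0,0,0,0]]

```text
time_s: 27.6
ee_pos: [667.5, -67.1, 322.1]
tcp_rot: [-0.064, 0.922, -0.028, -0.381]
force: [0.2, -0.2, -0.2]
gripper_width: 84.7
finger_force: 0.0
```

```bash
python3 pk.py 440.4 -152.8 .14 60 1
python3 - <<'E'
from h import *
b=optics.get_image("top")[:,:,::-1]
cv2.imwrite('pics/c5.png',cv2.resize(b[130:280,170:370],(800,600)))
E
```

```text
[-0.229  0.735  1.073 -0.295  2.063 -1.98 ] (array([-65.7, -52.8, 150.7]), array([-0.002,  0.002, -0.001]))
```

View pics/c5.png

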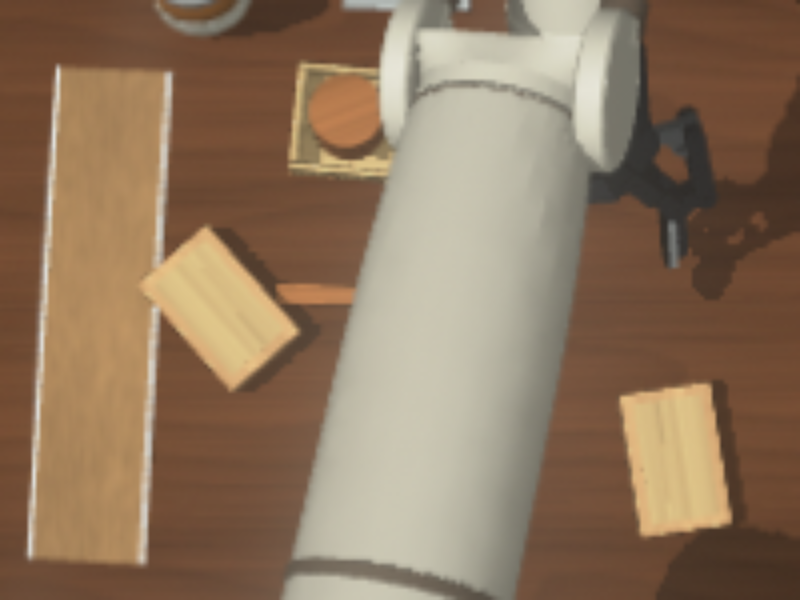

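Panel A has been knocked over, which is the announced disturbance. It now lies flat against the strip, around (220,308) in the crop. B and both caddies are fine. I'll place B first at the near end, then fetch A again.

Converted, 38 mm / 400 = 0.095, 37 mm / 400 = 0.0925.

```bash
python3 - <<'E'
from h import *
c=cam("top")
P=pix2w(c,(np.array([(208,226),(300,330),(233,390),(140,290)])+.5)/4-.5+(170,130),24)[:,:2];e=P[[1,2,3,0]]-P
print(P.round(1).tolist(),P.mean(0),np.linalg.norm(e,axis=1),np.arctan2(e[:,1],e[:,0]))
P=pix2w(c,(np.array([(620,397),(712,383),(733,524),(641,537)])+.5)/4-.5+(170,130),24)[:,:2];e=P[[1,2,3,0]]-P
print(P.mean(0),np.arctan2(e[:,1],e[:,0]))
E
```

```text
[[607.6, 169.6], [534.1, 106.0], [493.1, 153.0], [563.5, 217.5]] [549.56428696 161.5194509 ] [97.14889856 62.32538552 95.49090182 65.05004147] [-2.42841513  2.28925063  0.74139339 -0.82648571]
[ 440.24842943 -153.53275841] [-1.43568882 -3.0114639   1.69181872  0.13250817]
```

Call:
send_path:
  segments:
    - [[85,-0.04,-0.0325,0.095,0,0,0],[85,-0.04,-0.0325,0.095,0,0,0],[85,-0.0425,-0.0325,0.095,0,0,0],[85,-0.0425,-0.035,0.0925,0,0,0],[85,0,0,0,0,0,0],[85,0,0,0,0,0,0]]

```text
time_s: 28.4
ee_pos: [616.0, -128.1, 170.1]
tcp_rot: [-0.064, 0.922, -0.028, -0.381]
force: [0.8, 0.3, 0.7]
gripper_width: 85.1
finger_force: 0.0
```

```bash
python3 pk.py 440.4 -152.8 .14 0 1
```

```text
[-0.329  0.815  1.276 -0.333  1.766 -1.981] (array([-0.4,  0.2, 60.9]), array([-0.002,  0.001, -0.002]))
```

Converted, 22 mm / 400 = 0.055, 20 mm / 400 = 0.05.

Call:
send_path:
  segments:
    - [[85,0,0,0.055,0,0,0],[85,0,0,0.05,0,0,0],[85,0,0,0.03,0,0,0],[85,0,0,0.01,0,0,0],[85,0,0,0,0,0,0],[50,0,0,0,0,0,0],[50,0,0,0,0,0,0],[50,0,0,0,0,0,0],[50,0,0,0,0,0,0],[50,0,0,0,0,0,0]]
  grip_force: 40

```text
time_s: 29.65
ee_pos: [575.0, -134.2, 127.8]
tcp_rot: [-0.064, 0.922, -0.028, -0.382]
force: [4.3, 1.1, 4.9]
gripper_width: 63.0
finger_force: 45.3
```

```bash
python3 -c "
from h import *
grabbed(440.4,-152.8,.14)"
```

```text
[ 14.18788376   0.         177.98670265] [-0.70701558  0.         -0.70719797] [ 0.70719797 -0.         -0.70701558]
```

Call:
send_path:
  segments:
    - [[50,0.07,0,-0.07,0,0,0],[50,0.07,0,-0.07,0,0,0],[50,0.07,0,-0.07,0,0,0],[50,0.07,0,-0.07,0,0,0],[50,0,0,0,0,0,0]]

```text
time_s: 30.28
ee_pos: [575.3, -134.2, 288.1]
tcp_rot: [-0.064, 0.922, -0.029, -0.38]
force: [0.2, 0.6, -2.9]
gripper_width: 63.3
finger_force: 44.5
```

```bash
python3 -c "
from h import *
print(move(*placegoal(-65,1,150)),probe_bus.state()['joints'])"
```

```text
(array([ 44.8, 509.7, -26.2]), array([-1.000e-03, -1.103e+00,  1.913e+00])) [-0.35674724  0.56353484  1.39918819 -0.36330916  1.87575602 -2.0489805 ]
```

Converted, 51 mm / 400 = 0.1275, -6 mm / 400 = -0.015, -0.0785 rad / 3.1416 = -0.025.

Call:
send_path:
  segments:
    - [[50,0.01,0.1275,-0.01,0,-0.025,0],[50,0.01,0.1275,-0.01,0,-0.025,0],[50,0.01,0.1275,-0.01,0,-0.025,0],[50,0.01,0.1275,-0.01,0,-0.025,0],[50,0.01,0.1275,-0.01,0,-0.025,0],[50,0,0.1275,-0.015,0,-0.025,0],[50,0,0.1275,-0.015,0,-0.025,0],[50,0,0.1275,-0.015,0,-0.025,0],[50,0,0.1275,-0.015,0,-0.025,0],[50,0,0.1275,-0.015,0,-0.025,0]]

```text
time_s: 31.52
ee_pos: [505.0, 372.8, 338.7]
tcp_rot: [-0.07, 0.998, -0.001, -0.002]
force: [0.6, -0.9, -0.8]
gripper_width: 63.4
finger_force: 44.5
```

Call:
send_path:
  segments:
    - [[50,0,0,0,0,0,0.0563],[50,0,0,0,0,0,0.0563],[50,0,0,0,0,0,0.0563],[50,0,0,0,0,0,0.0563],[50,0,0,0,0,0,0.0563],[50,0,0,0,0,0,0.0563],[50,0,0,0,0,0,0.0563],[50,0,0,0,0,0,0.0563],[50,0,0,0,0,0,0.0563],[50,0,0,0,0,0,0.0563]]

```text
time_s: 32.78
ee_pos: [505.3, 371.2, 338.3]
tcp_rot: [0.73, 0.684, -0.004, -0.001]
force: [0.0, -0.2, -1.9]
gripper_width: 63.4
finger_force: 44.7
```

Call:
send_path:
  segments:
    - [[50,0,0,0,0,-0.0417,0],[50,0,0,0,0,-0.0417,0],[50,0,0,0,0,-0.0417,0],[50,0,0,0,0,-0.0417,0],[50,0,0,0,0,-0.0417,0],[50,0,0,0,0,-0.0417,0],[50,0,0,0,0,0,0]]

```text
time_s: 33.65
ee_pos: [505.3, 371.8, 337.9]
tcp_rot: [0.671, 0.634, -0.282, 0.262]
force: [-0.1, 0.2, -2.8]
gripper_width: 63.4
finger_force: 44.7
```

```bash
python3 -c "
from h import *
print(move(*placegoal(-65,1,100)),probe_bus.state()['joints'])"
```

```text
(array([ 34.3, -14. ,  39.4]), array([-0.004,  0.004,  0.005])) [ 0.56395794  0.54092455  1.32745472 -0.62528931  1.76438003  0.65404575]
```

Converted, 30 mm / 400 = 0.075, 25 mm / 400 = 0.0625, 0.003 rad / 3.1416 = 0.001.

Call:
send_path:
  segments:
    - [[50,0.0425,-0.0175,0.05,-0.0006,0.0006,0.001],[50,0.0425,-0.0175,0.05,-0.0006,0.0006,0.0006],[50,0.075,0,0.075,0,0,0],[50,0.0625,0,0.0625,0,0,0],[50,0,0,0,0,0,0],[50,0,0,0,0,0,0]]

```text
time_s: 34.4
ee_pos: [492.5, 368.3, 212.4]
tcp_rot: [0.674, 0.633, -0.276, 0.263]
force: [-0.4, -0.1, -1.3]
gripper_width: 63.2
finger_force: 44.7
```

```bash
python3 -c "
from h import *
print(move(*placegoal(-65,1,0)),probe_bus.state()['joints'])"
```

```text
(array([18.9, -1.9, 18.5]), array([ 0.003, -0.003, -0.005])) [ 0.56994449  0.66583905  1.4156764  -0.60929225  1.58345658  0.79234895]
```

Converted, 8 mm / 400 = 0.02, 5 mm / 400 = 0.0125, -0.003 rad / 3.1416 = -0.001.

Call:
send_path:
  segments:
    - [[50,0.02,-0.0025,0.02,0.0006,-0.0006,-0.001],[50,0.0125,0,0.0125,0,0,0],[50,0.0075,0,0.0075,0,0,0],[50,0,0,0,0,0,0],[50,0,0,0,0,0,0]]

```text
time_s: 35.02
ee_pos: [491.2, 368.4, 188.7]
tcp_rot: [0.672, 0.634, -0.278, 0.263]
force: [0.6, 1.0, -1.4]
gripper_width: 63.5
finger_force: 44.7
```

Call:
send_path:
  segments:
    - [[50,0.0025,0,0.0025,0,0,0],[50,0,0,0,0,0,0]]

```text
time_s: 35.28
ee_pos: [491.1, 368.3, 187.1]
tcp_rot: [0.672, 0.634, -0.278, 0.263]
force: [-0.5, 0.2, -0.6]
gripper_width: 63.4
finger_force: 44.7
```

```bash
python3 -c "
from h import *
print(move(*placegoal(-65,1,0)))"
```

```text
(array([ 1.2, -0.3,  0.5]), array([ 0.001,  0.001, -0.001]))
```

Converted, 0.8 mm / 400 = 0.002.

Call:
send_path:
  segments:
    - [[50,0.002,0,0.002,0,0,0],[50,0,0,0,0,0,0]]

```text
time_s: 35.52
ee_pos: [491.1, 368.3, 186.0]
tcp_rot: [0.672, 0.634, -0.278, 0.263]
force: [0.3, 1.4, -1.0]
gripper_width: 63.1
finger_force: 44.9
```

Call:
send_path:
  segments:
    - [[70,0,0,0,0,0,0],[85,0,0,0,0,0,0],[85,0,0,0,0,0,0],[85,0,0,0,0,0,0],[85,0,0,-0.05,0,0,0],[85,0,0,-0.1,0,0,0],[85,0,0,-0.1375,0,0,0],[85,0,0,-0.125,0,0,0],[85,0,0,0,0,0,0]]

```text
time_s: 36.65
ee_pos: [497.8, 488.2, 308.1]
tcp_rot: [0.673, 0.634, -0.273, 0.264]
force: [-0.4, 0.3, 0.1]
gripper_width: 85.2
finger_force: 0.0
```

```bash
python3 - <<'E'
from h import *
cv2.imwrite('pics/w6.png',optics.get_image("wrist")[:,:,::-1]);print(pose()[0],probe_bus.state()["joints"])
E
```

```text
[497.68008705 486.61082775 305.16575127] [ 0.69947736  0.76614803  1.05976251 -0.56752317  1.86188178  0.74756068]
```

View pics/w6.png

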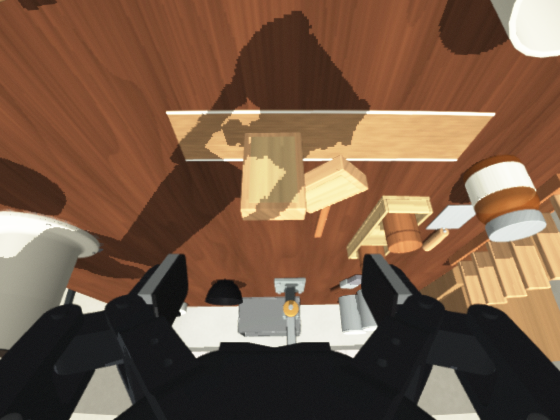

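Panel B stands on the strip (272,175). A lies flat beside it at (335,185), with enough clearance to pick it leaning from the far-left end.

Converted, -0.18 rad / 3.1416 = -0.0573.

Call:
send_path:
  segments:
    - [[85,0,0,0,0,0.05,0],[85,0,0,0,0,0.05,0],[85,0,0,0,0,0.05,0],[85,0,0,0,0,0.05,0],[85,0,0,0,0,0.05,0],[85,0,0,0,0,0,-0.0573],[85,0,0,0,0,0,-0.0573],[85,0,0,0,0,0,-0.0573],[85,0,0,0,0,0,-0.0573],[85,0,0,0,0,0,-0.0573]]

```text
time_s: 37.95
ee_pos: [497.4, 483.9, 300.9]
tcp_rot: [0.354, 0.935, -0.002, -0.0]
force: [0.1, 0.7, 0.6]
gripper_width: 85.0
finger_force: 0.0
```

Call:
send_path:
  segments:
    - [[85,0,0,0,0,0,-0.0573],[85,0,0,0,0,0,-0.0573],[85,0,0,0,0,0,-0.0573],[85,0,0,0,0,0,-0.0573],[85,0,0,0,0,0,-0.0573],[85,0,0,0,0,0,-0.0573],[85,0,0,0,0,0,-0.0573],[85,0,0,0,0,0,-0.0573],[85,0,0,0,0,0,0]]

```text
time_s: 39.08
ee_pos: [497.5, 484.1, 301.2]
tcp_rot: [-0.346, 0.938, -0.001, -0.001]
force: [0.8, -0.5, -0.7]
gripper_width: 85.2
finger_force: 0.0
```

```bash
python3 - <<'E'
from h import *
print(move([670,270,330],Rpanel(.727,0)),pose()[0],probe_bus.state()["joints"])
b=optics.get_image("top")[:,:,::-1]
cv2.imwrite('pics/c7.png',cv2.resize(b[150:270,180:340],(800,600)))
E
```

```text
(array([   8.2, -274.8,  -28.5]), array([-0.001, -0.003, -0.019])) [497.51623564 484.05580684 301.19119798] [ 5.98364713e-01  5.46369151e-01  1.31487377e+00 -1.51720917e-03
  1.28287154e+00 -1.67965894e+00]
```

View pics/c7.png

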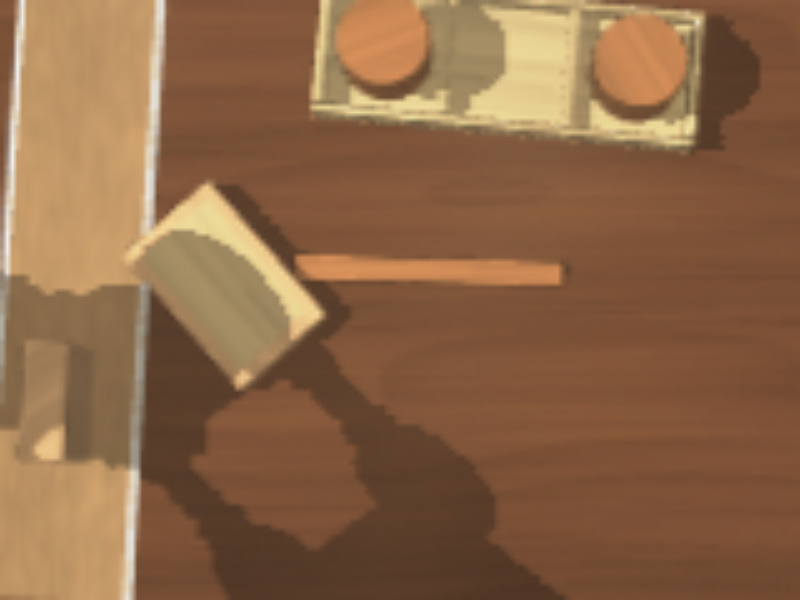

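Caddies are both in their pockets at (382,42) and (640,60). Panel B stands at (45,400), and A lies around (225,287). I'll refine their positions.

Converted, -55 mm / 400 = -0.1375, -6 mm / 400 = -0.015, 0.131 rad / 3.1416 = 0.0417.

```bash
python3 - <<'E'
from h import *
c=cam("top")
for L,z in (([(210,182),(326,315),(240,390),(124,258)],24),([(22,340),(70,340),(66,460),(20,460)],100),([(382,42),(640,60)],71)):
    P=pix2w(c,(np.array(L)+.5)/5-.5+(180,150),z)[:,:2];e=np.roll(P,-1,0)-P
    print(P.round(1).tolist(),P.mean(0),np.linalg.norm(e,axis=1),np.arctan2(e[:,1],e[:,0]))
t=R.from_euler('z',-1.47)
for P in pix2w(c,(np.array([(382,42),(640,60)])+.5)/5-.5+(180,150),71): print('tray y,x',(P[:2]-[673.3,2])@[.1,.995],(P[:2]-[673.3,2])@[.995,-.1])
E
```

```text
[[607.9, 169.7], [532.8, 105.6], [491.8, 153.7], [566.1, 218.1]] [549.64252137 161.76776705] [98.77412839 63.25916646 98.30317683 63.96953144] [-2.43538418  2.27603367  0.71342161 -0.85814605]
[[516.9, 262.6], [516.6, 236.9], [453.3, 239.4], [453.5, 263.9]] [485.11286738 250.70926434] [25.66228522 63.35286508 24.54286963 63.41521606] [-1.58326787  3.10232569  1.56168466 -0.02158319]
[[677.5, 71.3], [665.7, -68.2]] [671.62244452   1.51808374] [139.96805169 139.96805169] [-1.6548105   1.48678215]
tray y,x 69.3285095401404 -2.7513224483159093
tray y,x -70.62303400060351 -0.49062970887017604
```

Call:
send_path:
  segments:
    - [[85,0,-0.1375,-0.015,0,0.025,-0.0013],[85,0,-0.1375,-0.015,0,0.025,-0.0013],[85,0,-0.1375,-0.015,0,0.025,-0.0013],[85,0,-0.1375,-0.015,0,0.025,-0.0013],[85,0,-0.1375,-0.015,0,0.025,-0.0013],[85,0,0,0,0,0.0417,0],[85,0,0,0,0,0.0417,0],[85,0,0,0,0,0.0417,0],[85,0,0,0,0,0,0],[85,0,0,0,0,0,0]]

```text
time_s: 40.38
ee_pos: [682.3, 280.8, 332.0]
tcp_rot: [-0.33, 0.863, -0.135, -0.357]
force: [0.5, -0.9, -0.2]
gripper_width: 85.0
finger_force: 0.0
```

```bash
python3 pk.py 549.6 161.5 .727 60 1
```

```text
[ 0.282  0.921  0.763 -0.373  2.157 -2.113] (array([-114. ,   -1.2,  116.4]), array([-0.   ,  0.002,  0.003]))
```

Converted, -29 mm / 400 = -0.0725, -28 mm / 400 = -0.07, -0.008 rad / 3.1416 = -0.0025.

Call:
send_path:
  segments:
    - [[85,-0.07,0,0.0725,0,0,-0.0025],[85,-0.07,0,0.0725,0,0,-0.0022],[85,-0.0725,0,0.0725,0,0,0],[85,-0.0725,0,0.0725,0,0,0],[85,0,0,0,0,0,0],[85,0,0,0,0,0,0]]

```text
time_s: 41.12
ee_pos: [680.9, 281.1, 172.0]
tcp_rot: [-0.336, 0.861, -0.133, -0.357]
force: [0.2, -0.6, 0.9]
gripper_width: 85.1
finger_force: 0.0
```

```bash
python3 pk.py 549.6 161.7 .712 0 1
python3 - <<'E'
from h import *
cv2.imwrite('pics/w8.png',optics.get_image("wrist")[:,:,::-1])
E
```

```text
[ 0.283  1.083  0.818 -0.334  1.952 -2.042] (array([-1.6, -4. , 62.4]), array([-0.012,  0.003,  0.028]))
```

View pics/w8.png

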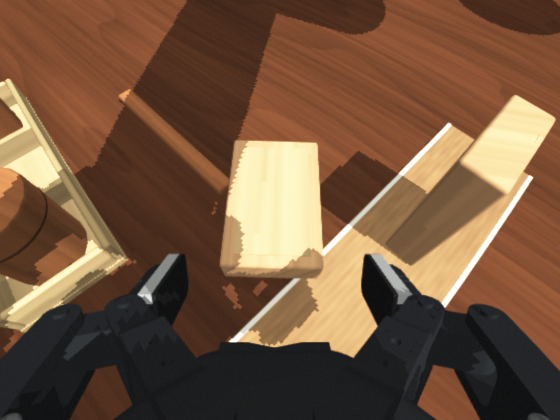

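The panel is centred (272,208) between the fingers, with B and the tray corner clear. I'll correct a small yaw error and grip.

Converted, 20 mm / 400 = 0.05, 14 mm / 400 = 0.035, 0.014 rad / 3.1416 = 0.0045.

Call:
send_path:
  segments:
    - [[85,-0.0038,-0.01,0.05,-0.0019,0.0006,0.0045],[85,0,0,0.05,-0.0019,0,0.0045],[85,0,0,0.035,0,0,0],[85,0,0,0.015,0,0,0],[85,0,0,0,0,0,0],[85,0,0,0,0,0,0]]

```text
time_s: 41.92
ee_pos: [652.4, 251.2, 127.4]
tcp_rot: [-0.322, 0.866, -0.133, -0.359]
force: [-0.3, 0.6, 0.2]
gripper_width: 85.0
finger_force: 0.0
```

```bash
python3 pk.py 549.6 161.7 .712 0 1
```

```text
[ 0.255  1.044  0.983 -0.329  1.832 -1.994] (array([ 0.6, -0.6,  1.7]), array([ 0.   , -0.   ,  0.001]))
```

Call:
send_path:
  segments:
    - [[50,0,0,0,0,0,0],[50,0,0,0,0,0,0],[50,0,0,0,0,0,0],[50,0,0,0,0,0,0],[50,0,0,0,0,0,0]]
  grip_force: 40

```text
time_s: 42.55
ee_pos: [652.0, 251.0, 126.7]
tcp_rot: [-0.322, 0.866, -0.133, -0.359]
force: [2.2, 3.0, 5.3]
gripper_width: 63.5
finger_force: 44.8
```

```bash
python3 -c "
from h import *
grabbed(549.6,161.7,.712)"
```

```text
[ 14.77252989   0.         177.24279038] [-0.70629469  0.         -0.70791794] [ 0.70791794 -0.         -0.70629469]
```

Converted, -30 mm / 400 = -0.075, -0.157 rad / 3.1416 = -0.05.

Call:
send_path:
  segments:
    - [[50,0.075,0,-0.075,0,0,0],[50,0.075,0,-0.075,0,0,0],[50,0.075,0,-0.075,0,0,0],[50,0.075,0,-0.075,0,0,0],[50,0.075,0,-0.075,0,0,0],[50,0,0,0,0,-0.05,0],[50,0,0,0,0,-0.05,0],[50,0,0,0,0,-0.05,0],[50,0,0,0,0,-0.05,0],[50,0,0,0,0,-0.05,0]]

```text
time_s: 43.8
ee_pos: [651.9, 250.6, 336.8]
tcp_rot: [-0.348, 0.937, 0.001, -0.0]
force: [0.7, -0.2, -1.0]
gripper_width: 63.0
finger_force: 44.2
```

Call:
send_path:
  segments:
    - [[50,0,0,0,0,0,0.0573],[50,0,0,0,0,0,0.0573],[50,0,0,0,0,0,0.0573],[50,0,0,0,0,0,0.0573],[50,0,0,0,0,0,0.0573],[50,0,0,0,0,0,0.0573],[50,0,0,0,0,0,0.0573],[50,0,0,0,0,0,0.0573],[50,0,0,0,0,0,0.0573],[50,0,0,0,0,0,0.0573]]

```text
time_s: 45.05
ee_pos: [651.8, 250.6, 336.5]
tcp_rot: [0.52, 0.854, -0.002, -0.002]
force: [-0.4, -0.4, -1.1]
gripper_width: 63.4
finger_force: 44.2
```

Call:
send_path:
  segments:
    - [[50,0,0,0,0,0,0.0573],[50,0,0,0,0,0,0.0573],[50,0,0,0,0,0,0.0573],[50,0,0,0,0,0,0],[50,0,0,0,0,0,0]]

```text
time_s: 45.68
ee_pos: [652.1, 250.7, 337.4]
tcp_rot: [0.726, 0.688, -0.002, -0.001]
force: [0.5, -0.3, -0.9]
gripper_width: 63.3
finger_force: 44.2
```

```bash
python3 -c "
from h import *
print(move(*placegoal(65,1,150)),probe_bus.state()['joints'])"
```

```text
(array([107.5, -37.5,   1.5]), array([-0.003, -0.783,  0.006])) [1.94555583e-01 5.25478544e-01 1.27026551e+00 1.72383882e-04
 1.35035159e+00 2.48767519e-01]
```

Converted, 54 mm / 400 = 0.135, -19 mm / 400 = -0.0475, -0.131 rad / 3.1416 = -0.0417.

Call:
send_path:
  segments:
    - [[50,0.135,-0.0475,0,0,0,0],[50,0.135,-0.0475,0,0,0,0],[50,0,0,0,0,-0.0417,0],[50,0,0,0,0,-0.0417,0],[50,0,0,0,0,-0.0417,0],[50,0,0,0,0,-0.0417,0],[50,0,0,0,0,-0.0417,0.001],[50,0,0,0,0,-0.0417,0.001],[50,0,0,0,0,0,0],[50,0,0,0,0,0,0]]

```text
time_s: 46.92
ee_pos: [620.6, 360.8, 338.2]
tcp_rot: [0.673, 0.633, -0.278, 0.262]
force: [0.5, -0.6, -1.2]
gripper_width: 63.2
finger_force: 44.2
```

```bash
python3 -c "
from h import *
print(move(*placegoal(65,1,0)),probe_bus.state()['joints'])"
```

```text
(array([107. ,  -0. , 108.3]), array([-0.002, -0.   , -0.002])) [ 0.47144047  0.75429493  1.01166513 -0.672366    1.78702713  0.52501663]
```

Converted, 30 mm / 400 = 0.075, 28 mm / 400 = 0.07.

Call:
send_path:
  segments:
    - [[50,0.075,0,0.075,0,0,0],[50,0.075,0,0.075,0,0,0],[50,0.07,0,0.07,0,0,0],[50,0.0225,0,0.0225,0,0,0],[50,0.0125,0,0.0125,0,0,0],[50,0,0,0,0,0,0],[50,0,0,0,0,0,0]]

```text
time_s: 47.8
ee_pos: [621.2, 361.0, 196.1]
tcp_rot: [0.674, 0.632, -0.278, 0.263]
force: [0.2, -0.1, -0.8]
gripper_width: 63.5
finger_force: 44.3
```

```bash
python3 -c "
from h import *
print(move(*placegoal(65,1,0)))"
```

```text
(array([ 6.6, -0.7,  7.8]), array([ 0.   ,  0.001, -0.005]))
```

Call:
send_path:
  segments:
    - [[50,0.0075,0,0.0075,0,0,0],[50,0.005,0,0.005,0,0,0],[50,0.0025,0,0.0025,0,0,0],[50,0,0,0,0,0,0],[50,0,0,0,0,0,0]]

```text
time_s: 48.42
ee_pos: [620.6, 360.7, 185.6]
tcp_rot: [0.673, 0.633, -0.279, 0.263]
force: [0.2, -0.3, -0.6]
gripper_width: 63.6
finger_force: 44.3
```

Call:
send_path:
  segments:
    - [[50,0.002,0,0.002,0,0,0],[50,0,0,0,0,0,0]]

```text
time_s: 48.68
ee_pos: [620.6, 360.7, 184.3]
tcp_rot: [0.673, 0.633, -0.279, 0.263]
force: [-0.4, 0.7, 0.0]
gripper_width: 63.3
finger_force: 44.3
```

```bash
python3 -c "
from h import *
print(move(*placegoal(65,1,0)))"
```

```text
(array([-1.5, -0.1, -0.8]), array([-0.002,  0.002, -0.003]))
```

Converted, 0.8 mm / 400 = 0.002.

Call:
send_path:
  segments:
    - [[50,0.002,0,0.002,0,0,0],[50,0,0,0,0,0,0]]

```text
time_s: 48.92
ee_pos: [620.7, 360.7, 183.8]
tcp_rot: [0.673, 0.632, -0.279, 0.263]
force: [-0.7, -0.2, 2.3]
gripper_width: 63.1
finger_force: 44.6
```

Call:
send_path:
  segments:
    - [[50,0.002,0,0.002,0,0,0],[50,0,0,0,0,0,0]]

```text
time_s: 49.18
ee_pos: [620.7, 360.9, 183.7]
tcp_rot: [0.673, 0.632, -0.279, 0.263]
force: [-2.0, 0.2, 7.5]
gripper_width: 63.3
finger_force: 45.1
```

Contact. I'll release, retreat, go vertical and look.

Converted, -55 mm / 400 = -0.1375, -40 mm / 400 = -0.1.

Call:
send_path:
  segments:
    - [[70,0,0,0,0,0,0],[85,0,0,0,0,0,0],[85,0,0,0,0,0,0],[85,0,0,0,0,0,0],[85,0,0,-0.05,0,0,0],[85,0,0,-0.1,0,0,0],[85,0,0,-0.1375,0,0,0],[85,0,0,-0.1375,0,0,0],[85,0,0,0,0,0,0]]

```text
time_s: 50.3
ee_pos: [627.7, 483.8, 307.4]
tcp_rot: [0.674, 0.633, -0.274, 0.264]
force: [0.4, -0.0, -0.5]
gripper_width: 84.9
finger_force: 0.0
```

Call:
send_path:
  segments:
    - [[85,0,0,0,0,0.05,0],[85,0,0,0,0,0.05,0],[85,0,0,0,0,0.05,0],[85,0,0,0,0,0.05,0],[85,0,0,0,0,0.05,0],[85,0,0,0,0,0,-0.0573],[85,0,0,0,0,0,-0.0573],[85,0,0,0,0,0,-0.0573],[85,0,0,0,0,0,-0.0573],[85,0,0,0,0,0,-0.0573]]

```text
time_s: 51.55
ee_pos: [627.8, 479.7, 300.3]
tcp_rot: [0.356, 0.934, -0.002, -0.0]
force: [-0.1, -0.4, 1.3]
gripper_width: 84.9
finger_force: 0.0
```

Call:
send_path:
  segments:
    - [[85,0,0,0,0,0,-0.0573],[85,0,0,0,0,0,-0.0573],[85,0,0,0,0,0,-0.0573],[85,0,0,0,0,0,-0.0573],[85,0,0,-0.075,0,0,0],[85,0,0,0,0,0,0]]

```text
time_s: 52.3
ee_pos: [628.6, 480.3, 334.3]
tcp_rot: [0.007, 1.0, 0.0, 0.002]
force: [0.4, 0.3, 0.5]
gripper_width: 85.0
finger_force: 0.0
```

```bash
python3 - <<'E'
from h import *
print(pose()[0],pose()[1].as_matrix()[:,1],probe_bus.state()["joints"])
b=optics.get_image("scene")[:,:,::-1]
cv2.imwrite('pics/s9.png',cv2.resize(b[120:400,120:493],(800,600)))
E
```

```text
[628.5742152  480.34452393 334.29871069] [1.38549536e-02 9.99903955e-01 3.48806581e-04] [ 0.5006634   0.77949237  0.90452099 -0.00176436  1.45377095 -1.05607413]
```

View pics/s9.png

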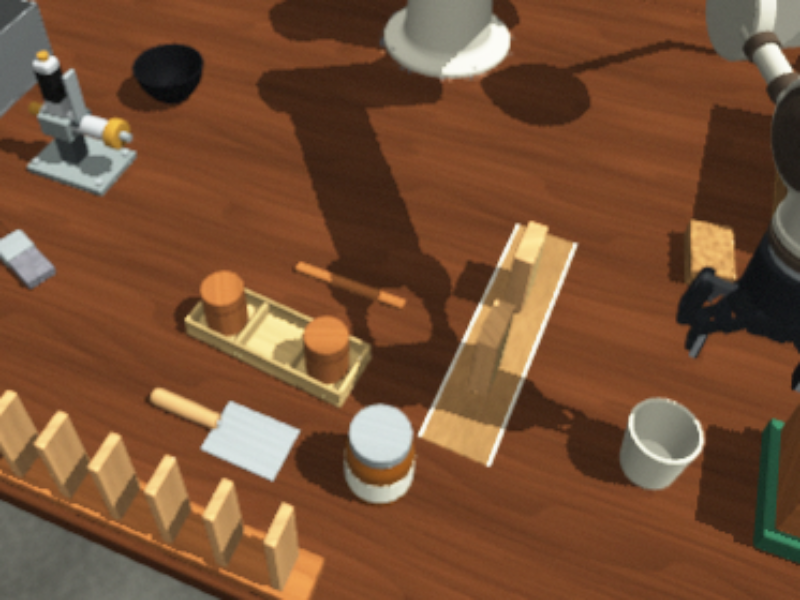

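Both panels stand on the strip, at (530,260) and (495,345), and both caddies sit in the tray. Now I'll move to the gun.

Converted, -55 mm / 400 = -0.1375, 9 mm / 400 = 0.0225.

Call:
send_path:
  segments:
    - [[85,0.0225,-0.1375,-0.0175,0,0,0],[85,0.0225,-0.1375,-0.0175,0,0,0],[85,0.0225,-0.1375,-0.0175,0,0,0],[85,0.0225,-0.1375,-0.0175,0,0,0],[85,0.0225,-0.1375,-0.0175,0,0,0],[85,0.0225,-0.1375,-0.0175,0,0,0],[85,0.0225,-0.1375,-0.0175,0,0,0],[85,0.0225,-0.1375,-0.0175,0,0,0],[85,0.0225,-0.1375,-0.0175,0,0,0],[85,0.0225,-0.1375,-0.0175,0,0,0]]

```text
time_s: 53.6
ee_pos: [529.8, -69.5, 401.3]
tcp_rot: [0.007, 1.0, -0.0, -0.001]
force: [0.1, -0.1, -0.1]
gripper_width: 85.1
finger_force: 0.0
```

Call:
send_path:
  segments:
    - [[85,0.02,-0.1375,0,0,0,0],[85,0.02,-0.1375,0,0,0,0],[85,0.02,-0.1375,0,0,0,0],[85,0.02,-0.1375,0,0,0,0],[85,0.02,-0.1375,0,0,0,0],[85,0,-0.1,0,0,0,0],[85,0,0,0,0,0,0],[85,0,0,0,0,0,0]]

```text
time_s: 54.6
ee_pos: [486.8, -381.8, 401.9]
tcp_rot: [0.006, 1.0, 0.0, -0.0]
force: [0.6, 0.3, -0.2]
gripper_width: 85.1
finger_force: 0.0
```

```bash
python3 - <<'E'
from h import *
print(move([496,-401.5,400],Rpanel(-.018,0)),pose()[0],probe_bus.state()["joints"])
c=cam("wrist")
cv2.imwrite('pics/w10.png',cv2.resize(optics.get_image("wrist")[:,:,::-1],(800,600)))
print(w2pix(c,[[496,-408.5,196],[496,-408.5+13,176],[496,-308,80],[496,-408.5+38,155]])*800/560)
E
```

```text
(array([ -9.5, -19.6,   1.8]), array([ 0.001, -0.001,  0.005])) [ 486.75196386 -381.75652807  401.87068516] [-8.60089470e-01  2.72247332e-01  1.47011864e+00 -2.81417948e-04
  1.40040338e+00 -2.41793417e+00]
[[333.68757945 355.89978948]
 [365.33821332 338.66702424]
 [496.79956206 285.74570994]
 [414.0308519  323.35828682]]
```

View pics/w10.png

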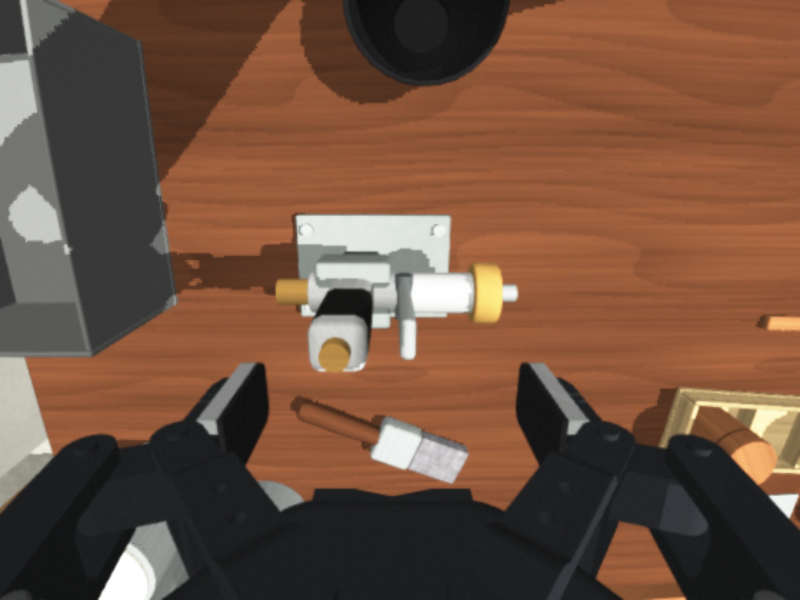

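The stub is at (334,353) against a predicted (334,356), so the gun pose is good. I'll centre over it and descend.

Converted, -19.5 mm / 400 = -0.0488, -9.5 mm / 400 = -0.0238, 0.005 rad / 3.1416 = 0.0016.

Call:
send_path:
  segments:
    - [[85,-0.0238,-0.0488,0,0,0,0.0016],[85,0,0,0,0,0,0],[85,0,0,0,0,0,0]]

```text
time_s: 55.02
ee_pos: [496.4, -400.8, 403.3]
tcp_rot: [0.008, 1.0, -0.0, 0.0]
force: [0.3, 0.8, 0.0]
gripper_width: 85.0
finger_force: 0.0
```

```bash
python3 - <<'E'
from h import *
print(move([496,-401.5,309],Rpanel(-.018,0)))
E
```

```text
(array([ 0.4, -0.6, 94.3]), array([-0.001,  0.   ,  0.001]))
```

Call:
send_path:
  segments:
    - [[85,0,-0.0013,0.075,0,0,0],[85,0,0,0.075,0,0,0],[85,0,0,0.05,0,0,0],[85,0,0,0.025,0,0,0],[85,0,0,0.005,0,0,0],[85,0,0,0,0,0,0],[85,0,0,0,0,0,0]]

```text
time_s: 55.9
ee_pos: [496.6, -402.9, 312.7]
tcp_rot: [0.009, 1.0, -0.002, 0.001]
force: [-0.7, -0.3, 0.3]
gripper_width: 84.8
finger_force: 0.0
```

```bash
python3 - <<'E'
from h import *
print(move([496,-401.5,309],Rpanel(-.018,0)))
b=optics.get_image("top")[:,:,::-1]
cv2.imwrite('pics/c11.png',cv2.resize(b[130:270,170:350],(771,600)))
E
```

```text
(array([0.6, 1.4, 3.7]), array([-0.003,  0.002,  0.   ]))
```

View pics/c11.png

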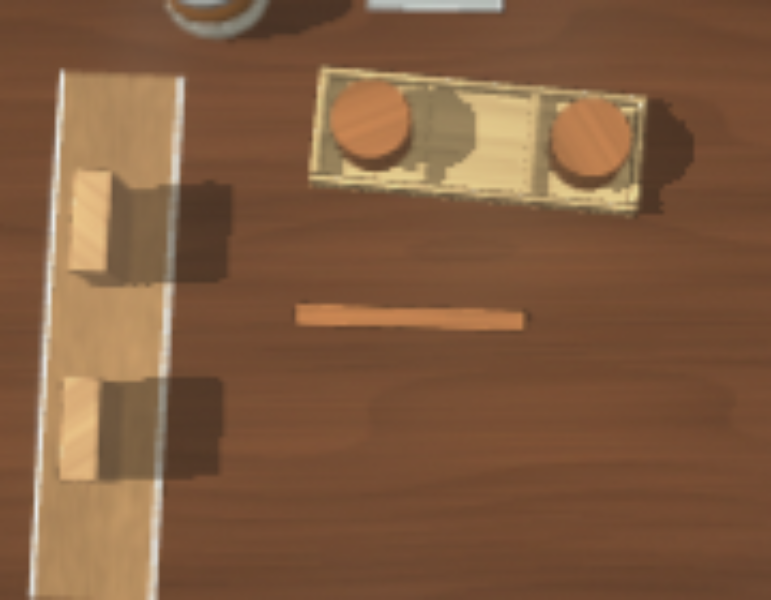

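Everything is in place: panels at (90,220) and (80,430), caddies at (370,120) and (590,138). Squeezing the trigger.

Converted, 2 mm / 400 = 0.005, 1 mm / 400 = 0.0025.

Call:
send_path:
  segments:
    - [[60,0,0.0025,0.005,0,0,0],[54,0,0,0,0,0,0],[48,0,0,0,0,0,0],[44,0,0,0,0,0,0],[40,0,0,0,0,0,0],[38,0,0,0,0,0,0],[36,0,0,0,0,0,0],[36,0,0,0,0,0,0]]
  grip_force: 25

```text
time_s: 56.95
ee_pos: [496.6, -400.9, 310.5]
tcp_rot: [0.009, 1.0, 0.0, 0.0]
force: [-0.1, 4.3, 6.9]
gripper_width: 42.1
finger_force: 27.1
```

Call:
send_path:
  segments:
    - [[36,0,0,0,0,0,0],[36,0,0,0,0,0,0],[36,0,0,0,0,0,0],[36,0,0,0,0,0,0],[36,0,0,0,0,0,0],[36,0,0,0,0,0,0],[36,0,0,0,0,0,0],[36,0,0,0,0,0,0],[36,0,0,0,0,0,0],[36,0,0,0,0,0,0]]

```text
time_s: 58.2
ee_pos: [496.6, -400.9, 310.5]
tcp_rot: [0.009, 1.0, 0.0, 0.0]
force: [-0.8, 3.6, 7.3]
gripper_width: 42.1
finger_force: 27.1
```

Call:
send_path:
  segments:
    - [[36,0,0,0,0,0,0],[36,0,0,0,0,0,0],[36,0,0,0,0,0,0],[36,0,0,0,0,0,0],[36,0,0,0,0,0,0],[36,0,0,0,0,0,0],[36,0,0,0,0,0,0],[36,0,0,0,0,0,0],[36,0,0,0,0,0,0],[36,0,0,0,0,0,0]]
  grip_force: 38

```text
time_s: 59.45
ee_pos: [496.6, -401.1, 310.6]
tcp_rot: [0.009, 1.0, 0.0, 0.001]
force: [-0.9, 2.5, 7.2]
gripper_width: 41.4
finger_force: 39.3
```

Call:
send_path:
  segments:
    - [[60,0,0,0,0,0,0],[85,0,0,0,0,0,0],[85,0,0,0,0,0,0],[85,0,0,0,0,0,0],[85,0,0,-0.05,0,0,0],[85,0,0,-0.1,0,0,0],[85,0,0,-0.125,0,0,0],[85,0,0,-0.075,0,0,0],[85,0,0,0,0,0,0],[85,0,0,0,0,0,0]]

```text
time_s: 60.7
ee_pos: [496.1, -401.3, 449.1]
tcp_rot: [0.009, 1.0, -0.001, -0.0]
force: [-0.1, -0.1, 0.1]
gripper_width: 85.2
finger_force: 0.0
```

```bash
python3 - <<'E'
from h import *
b=optics.get_image("top")[:,:,::-1]
cv2.imwrite('pics/c12.png',cv2.resize(b[130:270,170:350],(771,600)))
a=cv2.imread('pics/c11.png');d=cv2.absdiff(a,cv2.imread('pics/c12.png')).max(2);print(d.mean(),(d>40).sum())
E
```

```text
0.893242542153048 0
```

The scene hasn't changed, and the trigger was held at its stop for over two seconds, then released. I'll hand the job in.

```bash
python3 -c "
from station import arm, optics, probe_bus, order
print(order.close_job())"
```

```text
the job is handed in; nothing more can be done
None
```

The job is handed in: both panels stand on the strip facing the gun and both caddies are in tray pockets. With everything in place I squeezed the trigger home for over two seconds and let it go. One panel was knocked over mid-run, and I stood it back up before priming. The verdict was not reported back.

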